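# Take the return-spring cap off the hand press

### The arm

A 6-joint arm with a two-finger parallel gripper is mounted at the origin on the work surface. World frame = base frame: x ahead of the robot, y to its left, z up, the work surface at z = 0. Lengths are in m, angles in rad, forces in N, time in s.
With the tool pointing down it reaches from about 0.35 to 0.975 m from the base axis. Payload 4.9 kg.
Tool frame: the origin (TCP) lies at the very end of the fingers, on their centre line; the grasp point (between the pads) lies 19 mm behind it (manip.hold_point_z is the distance from the TCP to the grasp point, in m); z points along the fingers, x is the direction in which the jaws open and shut, and the axes are right-handed (so a half turn about z gives the same grasp; the last joint's range is limited). The gripper opens to 85 mm and grips with 20 to 120 N. Pads are 22 mm wide; open, the fingers measure 114 mm over their backs; the gripper's body (76 mm by 85 mm) begins 54 mm behind the grasp point. The pads swing forward as they close: fully open they stand 13 mm farther back than shut.
Start: joints at [1.168, 0.053, 1.613, -0, 1.476, -0.119], TCP at [0.175, 0.6, 0.231] pointing down, gripper open.
Joint ranges: [-3.01, 3.01], [-1.01, 2.22], [0.06, 2.58], [-1.02, 4.17], [0.09, 2.62], [-3.14, 3.14]. Speed limits (rad/s): [2.57, 2.57, 3.14, 3.14, 3.14, 3.14].

### API

Orientations are given as a unit quaternion [w, x, y, z].
In Python, from plant import manip gives the robot as it stands.
- The arm moves only by the shell command python3 -m handwheel 'ROWS' [OPENING]. ROWS is JSON, a list of rows, each an object of numbers: "dx", "dy", "dz": the shift along the tool's x, y, z in m; "ax", "ay", "az": the turn, a rotation vector about the tool's x, y, z in rad. In form: [{"dx": .., "dy": .., "dz": .., "ax": .., "ay": .., "az": ..}, ...]. A call has 1 to 5 rows; each row is the pose to reach, as a shift and turn from the pose commanded when the call began, along the tool's axes at that moment; what a row does not reach only later rows make up. A row lasts 1/8 s, in which the tool goes at most 62.5 mm and 10.7 degrees, less where a joint would pass 70% of its speed; a pose out of reach is approached as far as the arm can. A call with a gripper value outside its range is refused whole. OPENING is the closure in counts, from 0 (fully open) to 255 (shut), set as the call begins (- or left out, the last holds). The fingers move at their own pace and stop on an object; the grip force is fixed at half the most. Time passes only in rows, so rows that repeat a pose let the fingers close. It gives the time, the measured TCP pose, the force and the opening at its end, in the units of the state.
- manip.state(): the state, without advancing time (a new reading comes with each control period).
- manip.grab_frame(name): name is "scene" or "top" or "wrist"; returns a dict with "image" (384x512x3 uint8, blue, green, red), "z_map" (384x512 float32, m along the optical axis (not along the pixel's ray), 0 where there is no reading), "K" (3x3 intrinsics, pixels), "xyz" and "rotation" of the camera in the world. Camera axes: x right, y up, looking along -z (the intrinsics and any distortion apply to the point x, -y, -z); pixel columns grow to the right and rows downward; lengths in m; the calibration is good to about 2 mm. A picture is of the moment at which its call begins.
- manip.job_done(): hands the job in, once; it reports no verdict.
The state is a dict: "time": time; "joint_pos": joint angles; "joint_vel": joint speeds; "joint_efforts": joint torques, N m; "tool_pos": TCP position; "tool_rot": TCP orientation; "contact_force": force on the tool from outside, world axes, zero at the start; "ft_torque": the same for the moment, N m; "gripper_width": opening from 0.0 (shut) to 1.0 (fully open).
Only numpy, scipy, OpenCV 4.12 (cv2) and the standard library are available. Lean on these libraries where they do the work, as an engineer would, in place of code of your own. Each camera call takes 0.05 s, during which the arm holds its last target.

### The job

The hand press on the bench is due for a new return spring: unscrew the knurled round cap from the top of its ram tube (anticlockwise seen from above, in several grips), letting it climb on its thread without forcing, pressing or pulling on it. The spring pushes it up, so have hold of it when it comes free; then set it down gently, upright as it is, on the floor of the shallow steel tray and let go. Leave the other things on the bench where they are.

Things in the scene. Friction and masses are not known exactly. Their poses are not given: they have to be found in the camera images.
- cap_mid (a point): Centre (half-way up) of the loose bare-metal knurled cap on the press, about 0.1 kg: a cylinder 46 mm across, 42 mm tall, z up. Its top 14 mm is solid, the rest a skirt (bore 36 mm) around the threaded tube. Round, so any yaw grips it; fingers can reach down to 10 mm above the press head, whose flat top lies at the cap's lower edge when tight.
- tube_seat (a point): Foot of the fixed threaded tube (axis z up, 34 mm over the thread, 27 mm tall) on the top of the press head. Coarse right-hand thread of unmeasured pitch: the cap climbs it when turned anticlockwise from above, and stays put when let go. How far it was done up varies: it comes free somewhere between one and two turns, which can be felt but hardly seen.
- tube: The threaded tube itself, same frame as tube_seat. Its small thread is to carry no more than 18 N in all, by pull, push or side load; of this the return spring under the cap already takes 4 to 9 N. The spring pushes the cap up until it is 26 mm above its tight place, 8 mm beyond the end of the thread.
- press: The grey cast hand press, fixed on a dark board 240 x 160 mm; origin on the bench under the cap's axis, z up; head 64 mm wide, top 185 mm above the bench; its ball-ended lever stands out along +x of the press and slightly to -y, ball 175 mm from the axis and 216 mm high.
- tray_in (a point): Centre of the inner floor of the fixed shallow steel parts tray: 160 (x) x 140 (y) mm outside, 22 mm high, walls and floor 4 mm thick, so the floor is 4 mm above the bench.
- canister: Bystander: grey canister with a red lid, 84 mm across, 135 mm tall; origin at its foot. It stands to the left or right of the press, the tray on the other side.
- tumbler: Bystander: drinking glass, 68 mm across, 95 mm tall; origin at its foot.
- screwdriver: Bystander: short screwdriver, 120 mm long, lying on the bench beyond the press.
Things that resemble listed ones, but are neither listed nor needed, are in the scene too. Of the things that look like the part that bears tray_in, the middle-sized one is meant.

How it is judged:
On the way:
1. the cap has come off the tube and is held in the fingers above it (z of cap_mid in the frame of tube_seat above 0.052 m and horizontal distance between cap_mid and tube_seat below 0.05 m and contact force between the fingers and cap above 1 N), for 0.1 s.
At the end, for the whole second after the job is handed in: The cap stands upright (within 0.1 rad), at rest and released, on the tray's floor: its centre within 75 mm of the tray's centre and 22.5 to 27.5 mm above the bench (height (world z) of cap_mid between 0.0225 and 0.0275 m and angle between cap_mid's own z axis and vertical below 0.1 rad and horizontal distance between cap_mid and tray_in below 0.075 m and linear speed of cap below 0.02 m/s and contact force between the fingers and cap below 0.1 N); the robot touches nothing.
It fails at once if the thread or the tube was loaded with over 18 N: the cap was pulled, pressed or wrenched (contact force between cap and tube above 18 N).
It fails at once if the cap came free of the thread with nobody holding it (z of cap_mid in the frame of tube_seat above 0.0425 m and contact force between the fingers and cap below 0.2 N).
It fails at once if the cap was dropped, not set down (horizontal distance between cap_mid and tube_seat above 0.03 m and height (world z) of cap_mid above 0.035 m and contact force between the fingers and cap below 0.2 N).
It fails at once if the canister, glass or screwdriver was moved by over 30 mm (distance of any of canister, tumbler, screwdriver from where it was at the start of the episode above 0.03 m).
It also fails if it takes over 72 s, if anything falls off the work surface, if the arm or the gripper's body presses on something with over 40 N, if the wrist force passes 120 N, or if a joint passes its speed limit or range.

## Working session

There is one attempt and no reset: what is moved stays moved. The work goes in short steps, Python scripts to look and compute and a shell command to move; the robot and the scene stay as the last step left them, time stands still between calls to the robot, and variables do not carry over. Pictures are saved under pics/ and viewed, and the job is handed in when it is done.

```bash
ls -la; mkdir -p pics
cat > h.py <<'E'
from plant import manip
import numpy as np, cv2
def cam(n):
    f=manip.grab_frame(n); return f
def ray(f,u,v):
    K=np.array(f["K"]);R=np.array(f["rotation"])
    if R.ndim==1:
        from scipy.spatial.transform import Rotation as Ro
        R=Ro.from_quat(np.r_[R[1:],R[0]]).as_matrix()
    d=np.linalg.inv(K)@np.array([u,v,1.]); return np.array(f["xyz"]),R@np.array([d[0],-d[1],-d[2]])
def onplane(f,u,v,z):
    o,d=ray(f,u,v); return o+d*(z-o[2])/d[2]
def deproj(f,u,v):
    o,d=ray(f,u,v); return o+d*f["z_map"][int(v),int(u)]
E
python3 - <<'E'
from h import *
for n in ["scene","top","wrist"]:
    f=cam(n); cv2.imwrite(f"pics/{n}0.png",f["image"]); print(n,f["xyz"],f["rotation"],f["K"],[k for k in f])
print(manip.state()); print(manip.hold_point_z)
E
```

```text
total 12
drwxr-xr-x  3 agent agent 4096 Dec  6 22:12 .
drwxr-xr-x 23 root  root  4096 Dec  6 22:12 ..
drwxr-xr-x  2 agent agent 4096 Dec  6 22:12 pics
scene [ 1.06594038 -0.87378351  0.80340385] [0.83427741 0.44810963 0.15387227 0.28196151] [[394.56518442   0.         255.4287538 ]
 [  0.         394.56518442 195.84216573]
 [  0.           0.           1.        ]] ['image', 'z_map', 'K', 'xyz', 'rotation']
top [ 0.32752991 -0.072794    1.48379215] [ 0.71299923  0.03374798 -0.03982577 -0.69921891] [[450.17776297   0.         258.02669954]
 [  0.         450.17776297 193.49154144]
 [  0.           0.           1.        ]] ['image', 'z_map', 'K', 'xyz', 'rotation']
wrist [0.10868197 0.61878764 0.37266676] [ 0.79227849 -0.11183094 -0.08271489  0.59409333] [[275.39280225   0.         252.22337284]
 [  0.         275.39280225 191.3325008 ]
 [  0.           0.           1.        ]] ['image', 'z_map', 'K', 'xyz', 'rotation']
{'time': 0.15, 'joint_pos': array([ 1.16803071e+00,  5.32007412e-02,  1.61397810e+00, -3.30055492e-05,
        1.47602026e+00, -1.19016733e-01]), 'joint_vel': array([ 0.00081629, -0.00213669, -0.00503865,  0.00028498, -0.00026147,
        0.00057744]), 'joint_efforts': array([ 1.17824817e-03, -3.94240701e+01, -3.70724416e+01, -8.23739310e-05,
        4.64255543e-03,  2.86683326e-05]), 'tool_pos': array([0.17479694, 0.59954615, 0.23034852]), 'tool_rot': array([ 4.16462279e-04,  7.99985228e-01,  6.00019158e-01, -6.87019938e-04]), 'contact_force': array([-0.05440164,  0.73091007,  0.89347195]), 'ft_torque': array([0.01717283, 0.00045112, 0.03609835]), 'gripper_width': 1.0011617764100276}
0.0187
```

View pics/scene0.png

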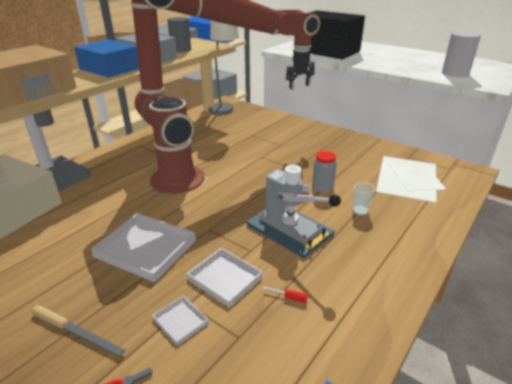

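View pics/top0.png

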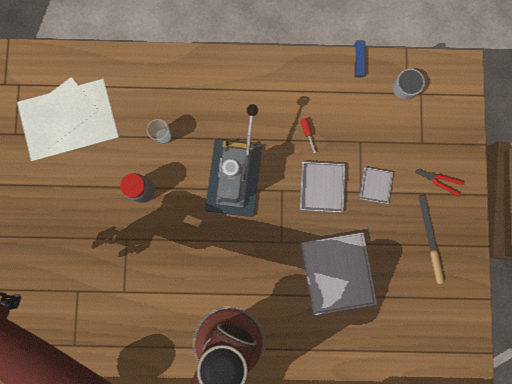

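View pics/wrist0.png

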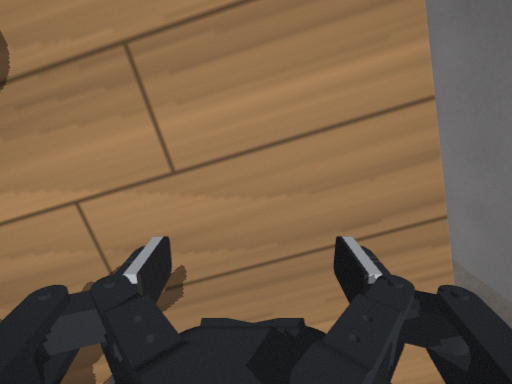

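The top view shows the cap at about (231,168), with three trays at (338,272), (323,187) and (377,185). The canister is at (133,187), the tumbler at (159,131) and the lever ball at (252,110). Next I measure these.

Run:
```python
from h import *
f=cam("top"); im=f["image"]; cv2.imwrite("pics/capcrop.png",cv2.resize(im[90:230,190:400],None,fx=3.6,fy=3.6,interpolation=cv2.INTER_CUBIC))
g=cam("scene"); cv2.imwrite("pics/scenecrop.png",cv2.resize(g["image"][150:260,230:390],None,fx=5,fy=5,interpolation=cv2.INTER_CUBIC))
gray=cv2.cvtColor(im,cv2.COLOR_BGR2GRAY); hsv=cv2.cvtColor(im,cv2.COLOR_BGR2HSV)
# height from depth around cap
for v in range(152,186,3): print(v,[ "%.3f"%deproj(f,u,v)[2] for u in range(215,250,3)])
# trays: low saturation components
m=((hsv[...,1]<60)&(gray>60)).astype(np.uint8)
n,l,s,c=cv2.connectedComponentsWithStats(m)
for i in range(1,n):
    if 300<s[i,4]<20000:
        r=cv2.minAreaRect(np.argwhere(l==i)[:,::-1].astype(np.float32)); b=cv2.boxPoints(r)
        P=np.array([onplane(f,*q,.022) for q in b]); print(s[i],r,P.mean(0)[:2],np.linalg.norm(P[1]-P[0]),np.linalg.norm(P[2]-P[1]))
```

```text
152 ['0.018', '0.013', '0.011', '0.039', '0.042', '0.040', '0.041', '0.041', '0.047', '0.040', '0.040', '0.173']
155 ['0.022', '0.016', '0.021', '0.041', '0.040', '0.040', '0.040', '0.044', '0.043', '0.040', '0.041', '0.178']
158 ['0.018', '0.023', '0.173', '0.038', '0.044', '0.044', '0.040', '0.033', '0.037', '0.041', '0.045', '0.161']
161 ['0.016', '0.015', '0.166', '0.037', '0.228', '0.228', '0.231', '0.230', '0.047', '0.041', '0.171', '0.045']
164 ['0.019', '0.012', '0.165', '0.231', '0.230', '0.222', '0.231', '0.233', '0.184', '0.040', '0.170', '0.043']
167 ['0.019', '0.020', '0.188', '0.228', '0.234', '0.231', '0.230', '0.233', '0.219', '0.187', '0.145', '0.045']
170 ['0.014', '0.149', '0.184', '0.231', '0.230', '0.230', '0.233', '0.228', '0.203', '0.180', '0.043', '0.039']
173 ['0.023', '0.153', '0.192', '0.185', '0.232', '0.230', '0.229', '0.220', '0.180', '0.160', '0.034', '0.033']
176 ['0.021', '0.018', '0.185', '0.185', '0.184', '0.199', '0.196', '0.188', '0.183', '1.484', '0.155', '0.020']
179 ['0.018', '0.015', '0.189', '0.184', '0.186', '0.182', '0.188', '0.182', '0.188
[... 1176 characters left out ...]
3083669403 0.09939108335444452
[419 196  17  54 327] ((427.0529479980469, 222.4882049560547), (55.20880126953125, 5.965588092803955), 77.47119140625) [ 0.39703879 -0.63568698] 0.019767904767183958 0.17817583626197625
[ 300  232   77   83 4802] ((338.2789001464844, 273.1036376953125), (74.4905776977539, 65.10965728759766), 80.13418579101562) [ 0.22952874 -0.34650318] 0.21172653132834898 0.2360624003143512
[ 490  258   22  126 2485] ((500.5, 320.4999694824219), (124.99998474121094, 20.999996185302734), 90.0) [ 0.09161441 -0.8645649 ] 0.06825359027960275 0.3899523866187364
[196 345  52  39 364] ((221.5, 364.0), (51.0, 38.0), -0.0) [-0.05961462  0.02043254] 0.1153039862233664 0.16062527533968854
```

View pics/capcrop.png

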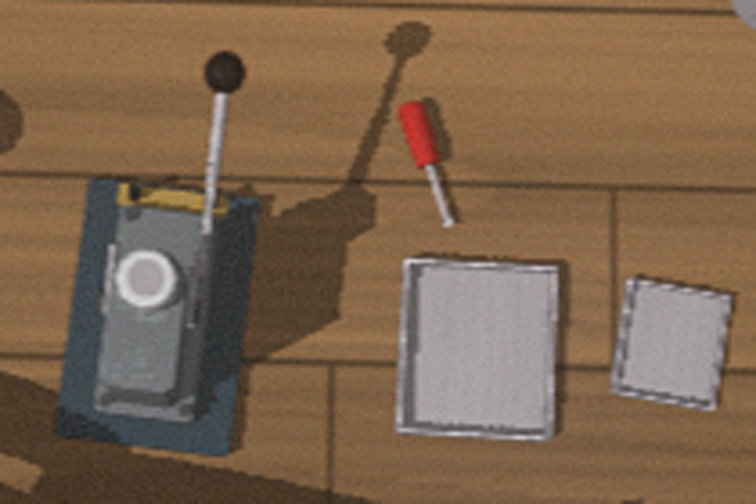

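View pics/scenecrop.png

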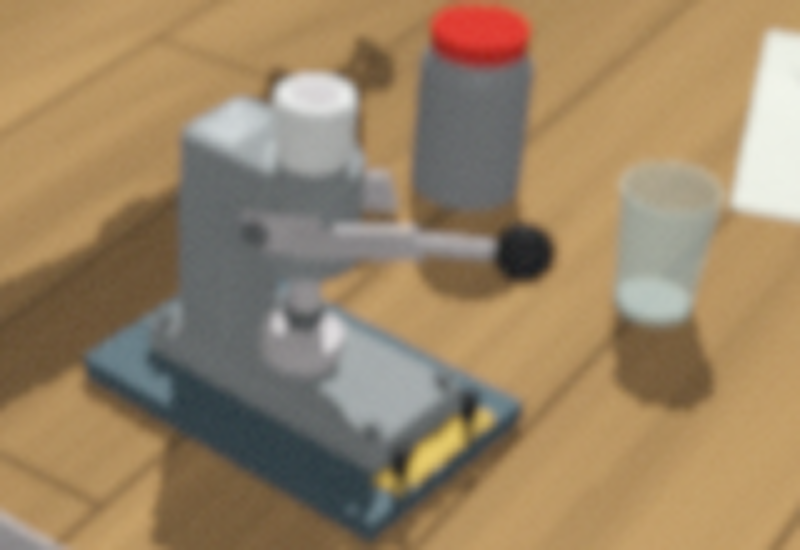

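Run:
```python
from h import *
f=cam("top"); im=f["image"].astype(int)
D=f["z_map"]
o,_=ray(f,0,0)
# points in cap area by depth
P=[];
for v in range(150,190):
    for u in range(212,250):
        p=deproj(f,u,v)
        if .222<p[2]<.245: P.append([u,v,*p])
P=np.array(P); print(len(P),"median z",np.median(P[:,4]))
c,r=cv2.minEnclosingCircle(P[:,:2].astype(np.float32)); print("enc",c,r,onplane(f,*c,.227),"mean",P[:,:2].mean(0),onplane(f,*P[:,:2].mean(0),.228))
g=f["image"].max(2)
for v in range(155,182,2): print(v,list(g[v,216:248]))
s=cam("scene"); G=s["image"].max(2)
Q=np.array([[u,v,*deproj(s,u,v)] for v in range(160,190) for u in range(280,306)])
for v in range(160,190,2): print(v,list(G[v,280:306]))
q=Q[(Q[:,4]>.195)&(Q[:,4]<.25)]
print(len(q),q[:,:2].min(0),q[:,:2].max(0))
top=q[(q[:,4]>.223)]; print("scene top pts",top[:,2:].mean(0),np.percentile(top[:,4],[10,50,90]))
# lever ball
print(deproj(f,252,110), onplane(f,252,110,.216))
for n,(u,v),z in [("can",(133,187),.135),("tum",(158,129),.09)]: print(n,onplane(f,u,v,z))
```

```text
209 median z 0.22937994717753618
enc (230.57843017578125, 167.06863403320312) 8.221664428710938 [ 0.53235956 -0.00346695  0.227     ] mean [230.62679426 166.99521531] [ 0.53240881 -0.00365311  0.228     ]
155 [np.uint8(78), np.uint8(77), np.uint8(76), np.uint8(77), np.uint8(76), np.uint8(77), np.uint8(107), np.uint8(122), np.uint8(116), np.uint8(116), np.uint8(115), np.uint8(113), np.uint8(115), np.uint8(115), np.uint8(117), np.uint8(118), np.uint8(117), np.uint8(118), np.uint8(117), np.uint8(116), np.uint8(115), np.uint8(115), np.uint8(112), np.uint8(113), np.uint8(114), np.uint8(113), np.uint8(115), np.uint8(113), np.uint8(118), np.uint8(105), np.uint8(102), np.uint8(99)]
157 [np.uint8(78), np.uint8(75), np.uint8(76), np.uint8(75), np.uint8(81), np.uint8(83), np.uint8(95), np.uint8(106), np.uint8(116), np.uint8(119), np.uint8(117), np.uint8(116), np.uint8(117), np.uint8(114), np.uint8(114), np.uint8(116), np.uint8(116), np.uint8(114), np.uint8(115), np.uint8(116), np.uint8(116), np.uint8(109), np.uint8(117), np.uint8(113), np.uint8(117), np.uint8(118), np.uint8(111), np.uint8(112),
[... 11239 characters left out ...]
(137), np.uint8(147), np.uint8(150)]
188 [np.uint8(106), np.uint8(105), np.uint8(106), np.uint8(105), np.uint8(106), np.uint8(105), np.uint8(106), np.uint8(106), np.uint8(107), np.uint8(109), np.uint8(108), np.uint8(106), np.uint8(108), np.uint8(110), np.uint8(107), np.uint8(109), np.uint8(111), np.uint8(108), np.uint8(109), np.uint8(108), np.uint8(105), np.uint8(108), np.uint8(119), np.uint8(132), np.uint8(136), np.uint8(137)]
250 [285. 165.] [300. 182.]
scene top pts [ 0.53648141 -0.00716789  0.22963354] [0.22609727 0.23036097 0.23182609]
[ 0.69672214 -0.06061309  0.23405502] [ 0.70205588 -0.06043711  0.216     ]
can [0.48065908 0.29346356 0.135     ]
tum [0.67138423 0.23586741 0.09      ]
```

The press reads as cap axis about (0.532, -0.004), with the cap's top at about 0.229 and the head's at about 0.185. The middle tray measures 163x145 mm and is centred at (0.508, -0.294). I work out the approach to a high point above the cap, turned so that joint 6 has its full range for unscrewing.

```bash
cat >> h.py <<'E'
def pose():
    s=manip.state(); w,x,y,z=s["tool_rot"]
    from scipy.spatial.transform import Rotation as Ro
    return np.array(s["tool_pos"]),Ro.from_quat([x,y,z,w]),s
def step(p,R,pt,yaw):
    "shift+turn in tool axes from p,R to down-pointing pose at pt,yaw"
    from scipy.spatial.transform import Rotation as Ro
    c,s=np.cos(yaw),np.sin(yaw); T=Ro.from_matrix(np.array([[c,s,0],[s,-c,0],[0,0,-1]]).astype(float))
    return R.inv().apply(np.array(pt)-p),(R.inv()*T).as_rotvec(),T
E
python3 - <<'E'
from h import *
p,R,s=pose()
a=p.copy(); b=np.array([.532,-.004,.31]); y0=1.287; q=p
for i in range(1,6):
    t=a+(b-a)*i/5; 
    d,r,T=step(q,R,t,y0-.84*i); print(np.round(t,3),np.round(d,4),np.round(r,4)); q,R=t,T
E
```

```text
[0.246 0.479 0.247] [-0.096   0.1024 -0.0158] [2.0e-04 4.0e-04 8.4e-01]
[0.318 0.358 0.263] [ 0.0122  0.1398 -0.0158] [0.   0.   0.84]
[0.389 0.238 0.278] [ 0.1122  0.0842 -0.0158] [0.   0.   0.84]
[0.461 0.117 0.294] [ 0.1376 -0.0273 -0.0158] [-0.   -0.    0.84]
[ 0.532 -0.004  0.31 ] [ 0.0715 -0.1207 -0.0158] [0.   0.   0.84]
```

```bash
python3 -m handwheel '[{"dx":-0.019,"dy":0.02,"dz":-0.003,"az":0.168},{"dx":-0.038,"dy":0.041,"dz":-0.006,"az":0.336},{"dx":-0.058,"dy":0.061,"dz":-0.009,"az":0.504},{"dx":-0.077,"dy":0.082,"dz":-0.013,"az":0.672},{"dx":-0.096,"dy":0.102,"dz":-0.016,"az":0.84}]' 0
python3 -m handwheel '[{"dx":0.002,"dy":0.028,"dz":-0.003,"az":0.168},{"dx":0.005,"dy":0.056,"dz":-0.006,"az":0.336},{"dx":0.007,"dy":0.084,"dz":-0.009,"az":0.504},{"dx":0.01,"dy":0.112,"dz":-0.013,"az":0.672},{"dx":0.012,"dy":0.14,"dz":-0.016,"az":0.84}]'
python3 -m handwheel '[{"dx":0.022,"dy":0.017,"dz":-0.003,"az":0.168},{"dx":0.045,"dy":0.034,"dz":-0.006,"az":0.336},{"dx":0.067,"dy":0.05,"dz":-0.009,"az":0.504},{"dx":0.09,"dy":0.067,"dz":-0.013,"az":0.672},{"dx":0.112,"dy":0.084,"dz":-0.016,"az":0.84}]'
```

```text
invalid input at $[0]: expected keys dx, dy, dz, ax, ay, az
invalid input at $[0]: expected keys dx, dy, dz, ax, ay, az
invalid input at $[0]: expected keys dx, dy, dz, ax, ay, az
```

```bash
python3 -m handwheel '[{"dx":-0.019,"dy":0.02,"dz":-0.003,"ax":0,"ay":0,"az":0.168},{"dx":-0.038,"dy":0.041,"dz":-0.006,"ax":0,"ay":0,"az":0.336},{"dx":-0.058,"dy":0.061,"dz":-0.009,"ax":0,"ay":0,"az":0.504},{"dx":-0.077,"dy":0.082,"dz":-0.013,"ax":0,"ay":0,"az":0.672},{"dx":-0.096,"dy":0.102,"dz":-0.016,"ax":0,"ay":0,"az":0.84}]' 0
python3 -m handwheel '[{"dx":0.002,"dy":0.028,"dz":-0.003,"ax":0,"ay":0,"az":0.168},{"dx":0.005,"dy":0.056,"dz":-0.006,"ax":0,"ay":0,"az":0.336},{"dx":0.007,"dy":0.084,"dz":-0.009,"ax":0,"ay":0,"az":0.504},{"dx":0.01,"dy":0.112,"dz":-0.013,"ax":0,"ay":0,"az":0.672},{"dx":0.012,"dy":0.14,"dz":-0.016,"ax":0,"ay":0,"az":0.84}]'
python3 -m handwheel '[{"dx":0.022,"dy":0.017,"dz":-0.003,"ax":0,"ay":0,"az":0.168},{"dx":0.045,"dy":0.034,"dz":-0.006,"ax":0,"ay":0,"az":0.336},{"dx":0.067,"dy":0.05,"dz":-0.009,"ax":0,"ay":0,"az":0.504},{"dx":0.09,"dy":0.067,"dz":-0.013,"ax":0,"ay":0,"az":0.672},{"dx":0.112,"dy":0.084,"dz":-0.016,"ax":0,"ay":0,"az":0.84}]'
```

```text
time: 0.98
tool_pos: [0.2465, 0.4785, 0.2476]
tool_rot: [-0.0, 0.976, 0.219, 0.0]
contact_force: [-0.1, 0.0, 1.1]
gripper_width: 1.002
time: 1.6
tool_pos: [0.3178, 0.3574, 0.2636]
tool_rot: [-0.0, 0.98, -0.198, 0.0]
contact_force: [0.3, 0.4, 0.7]
gripper_width: 0.994
time: 2.22
tool_pos: [0.3891, 0.2369, 0.2796]
tool_rot: [-0.0, 0.814, -0.58, 0.0]
contact_force: [0.8, 0.5, 0.3]
gripper_width: 1.0
```

Tracking is accurate. I make the last two legs.

```bash
python3 -m handwheel '[{"dx":0.028,"dy":-0.005,"dz":-0.003,"ax":0,"ay":0,"az":0.168},{"dx":0.055,"dy":-0.011,"dz":-0.006,"ax":0,"ay":0,"az":0.336},{"dx":0.083,"dy":-0.016,"dz":-0.009,"ax":0,"ay":0,"az":0.504},{"dx":0.11,"dy":-0.022,"dz":-0.013,"ax":0,"ay":0,"az":0.672},{"dx":0.138,"dy":-0.027,"dz":-0.016,"ax":0,"ay":0,"az":0.84}]'
python3 -m handwheel '[{"dx":0.014,"dy":-0.024,"dz":-0.003,"ax":0,"ay":0,"az":0.168},{"dx":0.029,"dy":-0.048,"dz":-0.006,"ax":0,"ay":0,"az":0.336},{"dx":0.043,"dy":-0.072,"dz":-0.009,"ax":0,"ay":0,"az":0.504},{"dx":0.057,"dy":-0.097,"dz":-0.013,"ax":0,"ay":0,"az":0.672},{"dx":0.071,"dy":-0.121,"dz":-0.016,"ax":0,"ay":0,"az":0.84}]'
python3 - <<'E'
from h import *
f=cam("wrist"); cv2.imwrite("pics/w1.png",f["image"]); p,R,s=pose(); print(p,R.as_matrix(),s["joint_pos"],s["contact_force"],f["xyz"],f["rotation"])
E
```

```text
time: 2.85
tool_pos: [0.4603, 0.1156, 0.2956]
tool_rot: [0.0, -0.507, 0.862, -0.0]
contact_force: [0.2, 0.6, 0.6]
gripper_width: 1.003
time: 3.48
tool_pos: [0.5322, -0.0049, 0.3116]
tool_rot: [0.0, -0.111, 0.994, -0.0]
contact_force: [0.5, -0.8, 0.3]
gripper_width: 0.999
[ 0.53341592 -0.00734801  0.31166814] [[-9.76574574e-01 -2.15174741e-01  1.39008410e-03]
 [-2.15177489e-01  9.76572283e-01 -2.28562326e-03]
 [-8.65709210e-04 -2.53119637e-03 -9.99996422e-01]] [-1.52233537e-01 -2.03342947e-01  1.72307995e+00 -2.05088582e-03
  1.62013493e+00  2.77238365e+00] [-0.97775243 -2.89991422  0.29041726] [ 0.54862604 -0.07368431  0.45403673] [-0.10994286  0.01536237 -0.13846621  0.98412584]
```

View pics/w1.png

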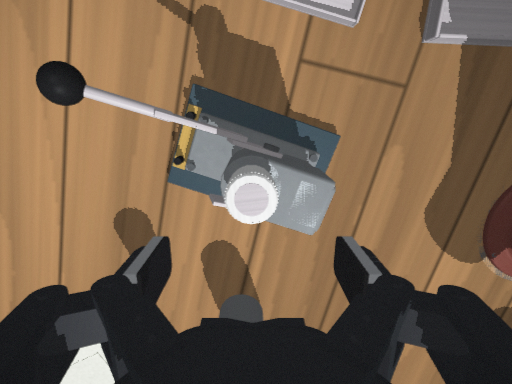

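Wrist view: the cap's top face is centred at about (251,198), and the fingertips are clear of everything. I measure the cap from this view.

Run:
```python
from h import *
f=cam("wrist"); p,R,s=pose(); print(p,s["contact_force"])
g=f["image"].min(2); m=(g>185).astype(np.uint8); m[:150]=0;m[240:]=0;m[:,:215]=0;m[:,290:]=0
ys,xs=np.nonzero(m); print(len(xs),xs.min(),xs.max(),ys.min(),ys.max())
n,l,st,_=cv2.connectedComponentsWithStats(m); print(st[1:])
cv2.imwrite("pics/w2.png",cv2.resize(f["image"][140:250,200:310],None,fx=5,fy=5))
i=1+np.argmax(st[1:,4]); pts=np.argwhere(l==i)[:,::-1].astype(np.float32)
e=cv2.fitEllipse(cv2.convexHull(pts)); print(e)
for z in(.227,.230): 
    c=onplane(f,*e[0],z); print(z,c, "diam",np.linalg.norm(onplane(f,e[0][0]+e[1][0]/2,e[0][1],z)-onplane(f,e[0][0]-e[1][0]/2,e[0][1],z)),np.linalg.norm(onplane(f,e[0][0],e[0][1]+e[1][1]/2,z)-onplane(f,e[0][0],e[0][1]-e[1][1]/2,z)))
print("z",[round(deproj(f,u,v)[2],4) for u in (244,250,256) for v in (192,200,206)])
q=[deproj(f,u,v)[2] for u in range(285,310) for v in range(185,205)]; print("head/rear z",np.median(q))
q=[deproj(f,u,v)[2] for u in range(240,262) for v in range(190,208)]; print("cap z",np.median(q))
```

```text
[ 0.53257392 -0.00578708  0.31146073] [-0.4551415   0.32615286 -0.64679257]
2058 215 279 176 226
[[ 255  176    2    1    2]
 [ 259  176    1    2    2]
 [ 215  179   65   48 2039]
 [ 266  179    1    1    1]
 [ 268  181    2    1    2]
 [ 275  180    5    3    7]
 [ 232  183    2    1    2]
 [ 227  191    1    2    2]
 [ 225  198    1    1    1]]
((248.94493103027344, 202.614990234375), (46.384178161621094, 64.37395477294922), 85.56053924560547)
0.227 [ 0.53617315 -0.0021859   0.227     ] diam 0.040281971768213486 0.05887354775514779
0.23 [ 0.53634616 -0.00315908  0.23      ] diam 0.039750442724102 0.05809669897669646
z [np.float64(0.2295), np.float64(0.23), np.float64(0.2293), np.float64(0.2298), np.float64(0.2296), np.float64(0.229), np.float64(0.2292), np.float64(0.2291), np.float64(0.2288)]
head/rear z 0.18495172233471457
cap z 0.229548898397117
```

View pics/w2.png

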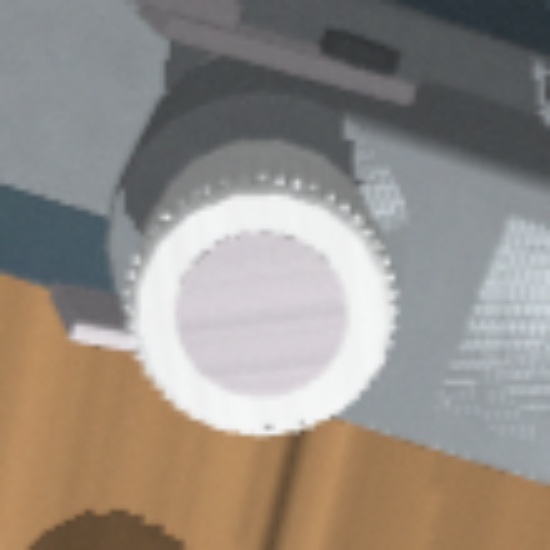

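Run:
```python
from h import *
f=cam("wrist"); p,R,s=pose()
# same pixel fit, inner disc by depth + grayness, ring by depth only
D=f["z_map"]; P=[]
for v in range(160,245):
    for u in range(205,300):
        q=deproj(f,u,v)
        if .2265<q[2]<.2325: P.append([u,v])
P=np.array(P,np.float32); h=cv2.convexHull(P); e=cv2.fitEllipse(h); print(len(P),e)
for c in [e[0],(252.3,202.7)]:
    print(c,onplane(f,*c,.2295))
print(p,s["joint_pos"],s["contact_force"],s["ft_torque"])
# wrist cam consistency: cam pos in tool frame
print(R.inv().apply(np.array(f["xyz"])-p))
```

```text
2086 ((251.47158813476562, 199.01034545898438), (50.82151412963867, 53.33934783935547), 91.76753997802734)
(251.47158813476562, 199.01034545898438) [ 0.53392427 -0.00498159  0.2295    ]
(252.3, 202.7) [ 0.53249359 -0.00190343  0.2295    ]
[ 0.53194541 -0.0046554   0.31123147] [-1.48843384e-01 -2.05678947e-01  1.72579612e+00  2.88756184e-04
  1.62192700e+00  2.76408775e+00] [0.03260715 0.91298356 0.2218557 ] [-0.00971416 -0.01937351  0.0825487 ]
[-0.00089478 -0.07184124 -0.14276407]
```

Run:
```python
from h import *
p,R,s=pose(); x=R.as_matrix()[:,0]; y=np.arctan2(x[1],x[0]); print(y)
d,r,T=step(p,R,[.533,-.0043,.28],y+.8); print(d,r)
d,r,T=step([.533,-.0043,.28],T,[.533,-.0043,.2],y+1.6); print(d,r)
```

```text
-2.9129163783482728
[-1.11748752e-03  9.35148239e-05  3.12311640e-02] [ 5.36460518e-04 -1.22729901e-04 -8.00000049e-01]
[0.   0.   0.08] [-0.   0.  -0.8]
```

```bash
python3 -m handwheel '[{"dx":-0.0005,"dy":0,"dz":0.006,"ax":0,"ay":0,"az":-0.16},{"dx":-0.001,"dy":0,"dz":0.012,"ax":0,"ay":0,"az":-0.32},{"dx":-0.001,"dy":0,"dz":0.018,"ax":0,"ay":0,"az":-0.48},{"dx":-0.001,"dy":0,"dz":0.025,"ax":0,"ay":0,"az":-0.64},{"dx":-0.001,"dy":0,"dz":0.031,"ax":0,"ay":0,"az":-0.8}]'
python3 -m handwheel '[{"dx":0,"dy":0,"dz":0,"ax":0,"ay":0,"az":-0.16},{"dx":0,"dy":0,"dz":0.01,"ax":0,"ay":0,"az":-0.32},{"dx":0,"dy":0,"dz":0.025,"ax":0,"ay":0,"az":-0.48},{"dx":0,"dy":0,"dz":0.045,"ax":0,"ay":0,"az":-0.64},{"dx":0,"dy":0,"dz":0.06,"ax":0,"ay":0,"az":-0.8}]'
python3 -m handwheel '[{"dx":0,"dy":0,"dz":0.01,"ax":0,"ay":0,"az":0},{"dx":0,"dy":0,"dz":0.02,"ax":0,"ay":0,"az":0},{"dx":0,"dy":0,"dz":0.02,"ax":0,"ay":0,"az":0}]' 90
python3 - <<'E'
from h import *
f=cam("wrist"); cv2.imwrite("pics/w3.png",f["image"]); p,R,s=pose(); print(p,R.as_matrix()[:,0],s["joint_pos"],s["contact_force"],s["gripper_width"])
E
```

```text
time: 4.25
tool_pos: [0.5321, -0.0026, 0.2799]
tool_rot: [-0.0, -0.496, 0.868, 0.0]
contact_force: [-0.0, -0.3, -0.5]
gripper_width: 1.001
time: 4.88
tool_pos: [0.5319, -0.0026, 0.2193]
tool_rot: [0.0, 0.795, -0.607, -0.001]
contact_force: [0.4, 0.5, 0.2]
gripper_width: 1.002
time: 5.25
tool_pos: [0.5322, -0.0035, 0.1995]
tool_rot: [0.0, 0.792, -0.611, -0.001]
contact_force: [0.2, -0.7, 0.7]
gripper_width: 0.646
[ 0.5326311  -0.00363578  0.20024559] [ 2.54547156e-01 -9.67060358e-01 -9.64608327e-05] [-1.46587423e-01 -1.48367525e-01  1.85933124e+00  3.31961565e-06
  1.43086666e+00  1.16682902e+00] [ 0.19653812 -0.02878523  0.30739826] 0.647467147551595
```

View pics/w3.png

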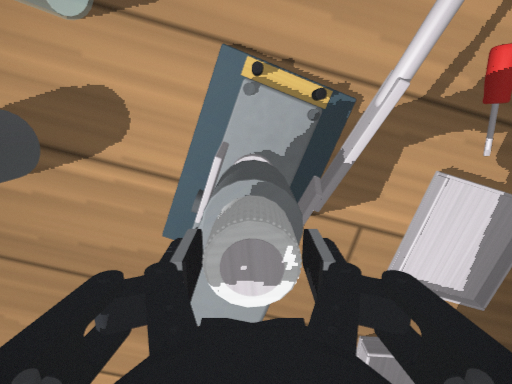

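The cap sits between the pads, with nearly equal gaps on the two sides (206 and 299 against the pads at 200 and 303). I close by small amounts to centre it by touch.

```bash
python3 -m handwheel '[{"dx":0,"dy":0,"dz":0,"ax":0,"ay":0,"az":0},{"dx":0,"dy":0,"dz":0,"ax":0,"ay":0,"az":0}]' 110
python3 -m handwheel '[{"dx":0,"dy":0,"dz":0,"ax":0,"ay":0,"az":0},{"dx":0,"dy":0,"dz":0,"ax":0,"ay":0,"az":0}]' 113
python3 -m handwheel '[{"dx":0,"dy":0,"dz":0,"ax":0,"ay":0,"az":0},{"dx":0,"dy":0,"dz":0,"ax":0,"ay":0,"az":0}]' 115
```

```text
time: 5.55
tool_pos: [0.5331, -0.0039, 0.201]
tool_rot: [-0.0, 0.792, -0.61, 0.0]
contact_force: [-0.5, 0.6, 0.1]
gripper_width: 0.571
time: 5.8
tool_pos: [0.5328, -0.0038, 0.2005]
tool_rot: [-0.0, 0.792, -0.61, 0.0]
contact_force: [1.3, 0.6, -0.4]
gripper_width: 0.556
time: 6.05
tool_pos: [0.5328, -0.0035, 0.2005]
tool_rot: [-0.0, 0.792, -0.61, -0.0]
contact_force: [-1.1, 1.7, 0.9]
gripper_width: 0.547
```

```bash
python3 -m handwheel '[{"dx":0,"dy":0,"dz":0,"ax":0,"ay":0,"az":0},{"dx":0,"dy":0,"dz":0,"ax":0,"ay":0,"az":0}]' 116
python3 -m handwheel '[{"dx":0,"dy":0,"dz":0,"ax":0,"ay":0,"az":0},{"dx":0,"dy":0,"dz":0,"ax":0,"ay":0,"az":0}]' 117
```

```text
time: 6.3
tool_pos: [0.5327, -0.0034, 0.2005]
tool_rot: [-0.0, 0.792, -0.61, -0.0]
contact_force: [-1.0, 3.2, 2.0]
gripper_width: 0.547
time: 6.55
tool_pos: [0.5327, -0.0033, 0.2005]
tool_rot: [-0.0, 0.792, -0.61, -0.0]
contact_force: [-1.4, 5.3, 3.2]
gripper_width: 0.543
```

```bash
python3 -m handwheel '[{"dx":-0.0007,"dy":0,"dz":0,"ax":0,"ay":0,"az":0},{"dx":-0.0007,"dy":0,"dz":0,"ax":0,"ay":0,"az":0},{"dx":-0.0007,"dy":0,"dz":0,"ax":0,"ay":0,"az":0}]' 116
python3 -m handwheel '[{"dx":0,"dy":0,"dz":0,"ax":0,"ay":0,"az":0},{"dx":0,"dy":0,"dz":0,"ax":0,"ay":0,"az":0}]' 118
```

```text
time: 6.92
tool_pos: [0.5326, -0.0034, 0.2002]
tool_rot: [0.0, 0.792, -0.61, 0.0]
contact_force: [-0.1, 1.8, 1.9]
gripper_width: 0.543
time: 7.18
tool_pos: [0.5325, -0.0031, 0.2002]
tool_rot: [0.0, 0.792, -0.61, -0.0]
contact_force: [-0.3, 2.4, 1.2]
gripper_width: 0.541
```

```bash
python3 -m handwheel '[{"dx":-0.0003,"dy":0,"dz":0,"ax":0,"ay":0,"az":0},{"dx":-0.0003,"dy":0,"dz":0,"ax":0,"ay":0,"az":0},{"dx":-0.0003,"dy":0,"dz":0,"ax":0,"ay":0,"az":0.1},{"dx":-0.0003,"dy":0,"dz":0,"ax":0,"ay":0,"az":0.25},{"dx":-0.0003,"dy":0,"dz":0,"ax":0,"ay":0,"az":0.4}]' 80
python3 -m handwheel '[{"dx":0,"dy":0,"dz":0,"ax":0,"ay":0,"az":0.17},{"dx":0,"dy":0,"dz":0,"ax":0,"ay":0,"az":0.34},{"dx":0,"dy":0,"dz":0,"ax":0,"ay":0,"az":0.51},{"dx":0,"dy":0,"dz":0,"ax":0,"ay":0,"az":0.68},{"dx":0,"dy":0,"dz":0,"ax":0,"ay":0,"az":0.85}]'
python3 -m handwheel '[{"dx":0,"dy":0,"dz":0,"ax":0,"ay":0,"az":0.17},{"dx":0,"dy":0,"dz":0,"ax":0,"ay":0,"az":0.34},{"dx":0,"dy":0,"dz":0,"ax":0,"ay":0,"az":0.41}]' 110
python3 -m handwheel '[{"dx":0,"dy":0,"dz":0,"ax":0,"ay":0,"az":0},{"dx":0,"dy":0,"dz":0,"ax":0,"ay":0,"az":0}]' 113
python3 - <<'E'
from h import *
p,R,s=pose(); print(p,R.as_matrix()[:,0],s["joint_pos"],s["contact_force"],s["gripper_width"])
E
```

```text
time: 7.8
tool_pos: [0.5324, -0.0031, 0.2001]
tool_rot: [-0.0, -0.653, 0.757, -0.0]
contact_force: [0.2, -0.4, -1.4]
gripper_width: 0.692
time: 8.43
tool_pos: [0.5324, -0.0031, 0.2001]
tool_rot: [-0.0, -0.283, 0.959, -0.0]
contact_force: [-0.1, -0.5, -0.0]
gripper_width: 0.685
time: 8.8
tool_pos: [0.5324, -0.0031, 0.2001]
tool_rot: [-0.0, -0.083, 0.997, -0.0]
contact_force: [0.3, 0.1, 0.2]
gripper_width: 0.573
time: 9.05
tool_pos: [0.5324, -0.0029, 0.2002]
tool_rot: [-0.0, -0.085, 0.996, -0.0]
contact_force: [-0.2, -0.9, 0.2]
gripper_width: 0.554
[ 0.53242996 -0.00294375  0.20018324] [-9.85667084e-01 -1.68701953e-01  2.24554338e-04] [-1.45215761e-01 -1.48867282e-01  1.85988314e+00 -2.42087249e-04
  1.43073491e+00  2.82689809e+00] [-0.23763363 -0.86185809  0.16774294] 0.5541514243296828
```

```bash
python3 -m handwheel '[{"dx":0,"dy":0,"dz":0,"ax":0,"ay":0,"az":0},{"dx":0,"dy":0,"dz":0,"ax":0,"ay":0,"az":0}]' 115
python3 -m handwheel '[{"dx":0,"dy":0,"dz":0,"ax":0,"ay":0,"az":0},{"dx":0,"dy":0,"dz":0,"ax":0,"ay":0,"az":0}]' 117
```

```text
time: 9.3
tool_pos: [0.5325, -0.0029, 0.2003]
tool_rot: [0.0, -0.084, 0.996, -0.0]
contact_force: [0.0, -0.4, -0.0]
gripper_width: 0.549
time: 9.55
tool_pos: [0.5327, -0.0028, 0.2004]
tool_rot: [0.0, -0.084, 0.996, -0.0]
contact_force: [2.1, 0.2, 0.4]
gripper_width: 0.542
```

```bash
python3 -m handwheel '[{"dx":-0.0003,"dy":0,"dz":0,"ax":0,"ay":0,"az":0},{"dx":-0.0003,"dy":0,"dz":0,"ax":0,"ay":0,"az":0}]' 118
python3 -m handwheel '[{"dx":0,"dy":0,"dz":0,"ax":0,"ay":0,"az":0},{"dx":0,"dy":0,"dz":0,"ax":0,"ay":0,"az":0}]' 125
python3 -m handwheel '[{"dx":0,"dy":0,"dz":0,"ax":0,"ay":0,"az":0},{"dx":0,"dy":0,"dz":0,"ax":0,"ay":0,"az":0}]' 160
python3 -c "
from h import *
s=pose()[2];print(s['contact_force'],s['ft_torque'])"
```

```text
time: 9.8
tool_pos: [0.5329, -0.0028, 0.2005]
tool_rot: [0.0, -0.084, 0.996, -0.0]
contact_force: [1.0, 0.4, -0.3]
gripper_width: 0.538
time: 10.05
tool_pos: [0.533, -0.0028, 0.2007]
tool_rot: [0.0, -0.084, 0.996, -0.0]
contact_force: [0.9, -0.1, 2.2]
gripper_width: 0.518
time: 10.3
tool_pos: [0.533, -0.0028, 0.2007]
tool_rot: [0.0, -0.084, 0.996, -0.0]
contact_force: [1.6, 0.7, 3.3]
gripper_width: 0.528
[1.63869138 0.74173803 3.25074686] [ 0.03775754 -0.09622828 -0.0168753 ]
```

Gripped with a small load. Now a small first turn to find the pitch from the force.

```bash
python3 -m handwheel '[{"dx":0,"dy":0,"dz":0,"ax":0,"ay":0,"az":-0.08},{"dx":0,"dy":0,"dz":-0.0002,"ax":0,"ay":0,"az":-0.16},{"dx":0,"dy":0,"dz":-0.0002,"ax":0,"ay":0,"az":-0.16}]'
python3 -c "
from h import *
p,R,s=pose();print(p,np.array(s['contact_force']),s['ft_torque'])"
```

```text
time: 10.68
tool_pos: [0.5329, -0.0029, 0.201]
tool_rot: [0.0, -0.163, 0.987, -0.0]
contact_force: [0.3, -0.2, 4.4]
gripper_width: 0.522
[ 0.53285255 -0.00285182  0.20096783] [ 0.30806859 -0.16042005  4.42195971] [-0.10273389  0.03976141  0.03575957]
```

```bash
python3 -m handwheel '[{"dx":0,"dy":0,"dz":-0.0003,"ax":0,"ay":0,"az":-0.12},{"dx":0,"dy":0,"dz":-0.0006,"ax":0,"ay":0,"az":-0.24},{"dx":0,"dy":0,"dz":-0.0008,"ax":0,"ay":0,"az":-0.36}]'
python3 -c "
from h import *
p,R,s=pose();print(p,np.array(s['contact_force']),s['ft_torque'])"
```

```text
time: 11.05
tool_pos: [0.5328, -0.0028, 0.2016]
tool_rot: [0.0, -0.339, 0.941, -0.0]
contact_force: [-0.1, 0.4, 3.9]
gripper_width: 0.518
[ 0.53279719 -0.00284298  0.2016383 ] [-0.14886119  0.3716902   3.89707683] [-0.03958817 -0.00608134 -0.048783  ]
```

```bash
python3 -m handwheel '[{"dx":0,"dy":0,"dz":-0.0003,"ax":0,"ay":0,"az":-0.14},{"dx":0,"dy":0,"dz":-0.0006,"ax":0,"ay":0,"az":-0.28},{"dx":0,"dy":0,"dz":-0.0009,"ax":0,"ay":0,"az":-0.42},{"dx":0,"dy":0,"dz":-0.0012,"ax":0,"ay":0,"az":-0.56}]'
python3 -c "
from h import *
p,R,s=pose();print(p,np.array(s['contact_force']),s['ft_torque'],s['joint_pos'][5])"
```

```text
time: 11.55
tool_pos: [0.5326, -0.0028, 0.2026]
tool_rot: [-0.0, -0.586, 0.811, 0.0]
contact_force: [-0.1, -0.4, 3.5]
gripper_width: 0.516
[ 0.53261979 -0.0028123   0.20264274] [-0.0941845  -0.4302556   3.52075644] [-0.07881991  0.05403805 -0.07176007] 1.745120424225544
```

```bash
python3 -m handwheel '[{"dx":0,"dy":0,"dz":-0.0003,"ax":0,"ay":0,"az":-0.15},{"dx":0,"dy":0,"dz":-0.0006,"ax":0,"ay":0,"az":-0.3},{"dx":0,"dy":0,"dz":-0.0009,"ax":0,"ay":0,"az":-0.45},{"dx":0,"dy":0,"dz":-0.0012,"ax":0,"ay":0,"az":-0.6},{"dx":0,"dy":0,"dz":-0.0015,"ax":0,"ay":0,"az":-0.75}]'
python3 -c "
from h import *
f=cam('wrist')
cv2.imwrite('pics/w4.png',f['image'])
p,R,s=pose();print(p,np.array(s['contact_force']),s['ft_torque'],s['joint_pos'][5])
Z=np.array([[deproj(f,u,v)[2] for u in range(200,310)] for v in range(200,310)]);m=(Z>.223)&(Z<.245);print(m.sum(),np.median(Z[m]))
t=cam('top');Z=np.array([deproj(t,u,v)[2] for u in range(226,236) for v in range(162,172)]);print(np.median(Z))
"
```

```text
time: 12.18
tool_pos: [0.5325, -0.0029, 0.2039]
tool_rot: [0.0, 0.842, -0.54, -0.0]
contact_force: [-0.4, -0.3, 2.8]
gripper_width: 0.52
[ 0.53250071 -0.00286265  0.20393715] [-0.71829086  0.17205702  3.35962467] [-0.07106955  0.07148751  0.00147735] 0.9915865577368735
8028 0.23225978531901845
0.4851221274056497
```

View pics/w4.png

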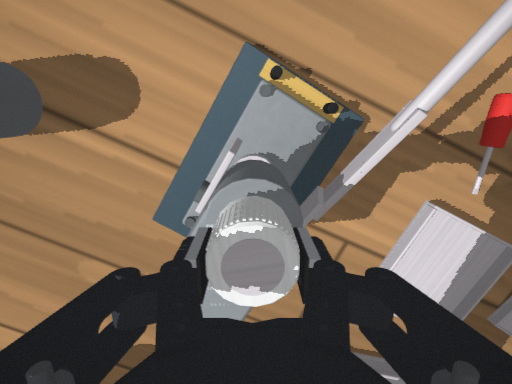

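Wrist view: the cap stays well seated between the pads, and its top has risen along with the tool. The force stays at about 3 N, so the pitch is about 1.95 mm/rad. I continue.

```bash
python3 -m handwheel '[{"dx":0,"dy":0,"dz":-0.0003,"ax":0,"ay":0,"az":-0.16},{"dx":0,"dy":0,"dz":-0.0006,"ax":0,"ay":0,"az":-0.32},{"dx":0,"dy":0,"dz":-0.0009,"ax":0,"ay":0,"az":-0.48},{"dx":0,"dy":0,"dz":-0.0012,"ax":0,"ay":0,"az":-0.64},{"dx":0,"dy":0,"dz":-0.0015,"ax":0,"ay":0,"az":-0.8}]'
python3 -c "
from h import *
p,R,s=pose();print(p,np.array(s['contact_force']),s['ft_torque'],s['joint_pos'][5])
"
```

```text
time: 12.9
tool_pos: [0.5326, -0.0026, 0.2053]
tool_rot: [-0.0, 0.985, -0.17, -0.0]
contact_force: [0.2, 0.6, 3.0]
gripper_width: 0.518
[ 0.53258154 -0.00255447  0.20528539] [0.20652345 0.6457189  3.02910914] [ 0.13299592 -0.0158527  -0.03143002] 0.19682036187101049
```

```bash
python3 -m handwheel '[{"dx":0,"dy":0,"dz":-0.0003,"ax":0,"ay":0,"az":-0.16},{"dx":0,"dy":0,"dz":-0.0006,"ax":0,"ay":0,"az":-0.32},{"dx":0,"dy":0,"dz":-0.0009,"ax":0,"ay":0,"az":-0.48},{"dx":0,"dy":0,"dz":-0.0012,"ax":0,"ay":0,"az":-0.64},{"dx":0,"dy":0,"dz":-0.0015,"ax":0,"ay":0,"az":-0.8}]'
python3 -c "
from h import *
p,R,s=pose();print(p,np.array(s['contact_force']),s['ft_torque'],s['joint_pos'][5])
"
```

```text
time: 13.52
tool_pos: [0.5323, -0.0024, 0.2067]
tool_rot: [-0.001, 0.974, 0.227, -0.001]
contact_force: [-0.4, 0.8, 2.9]
gripper_width: 0.519
[ 0.5323357  -0.00239253  0.20667983] [-0.36073805  0.77230236  2.92064862] [0.18722679 0.12360764 0.00601993] -0.6031780889877894
```

```bash
python3 -m handwheel '[{"dx":0,"dy":0,"dz":-0.0003,"ax":0,"ay":0,"az":-0.16},{"dx":0,"dy":0,"dz":-0.0006,"ax":0,"ay":0,"az":-0.32},{"dx":0,"dy":0,"dz":-0.0009,"ax":0,"ay":0,"az":-0.48},{"dx":0,"dy":0,"dz":-0.0012,"ax":0,"ay":0,"az":-0.64},{"dx":0,"dy":0,"dz":-0.0015,"ax":0,"ay":0,"az":-0.8}]'
python3 -c "
from h import *
p,R,s=pose();print(p,np.array(s['contact_force']),s['ft_torque'],s['joint_pos'][5])
"
```

```text
time: 14.15
tool_pos: [0.5322, -0.0026, 0.2081]
tool_rot: [-0.001, 0.809, 0.588, -0.001]
contact_force: [-1.2, -1.4, 3.2]
gripper_width: 0.521
[ 0.5321585  -0.00264837  0.20806338] [-1.22404865 -1.42907758  3.18407187] [0.07532186 0.16908529 0.01266143] -1.4031644155883587
```

```bash
python3 -m handwheel '[{"dx":0,"dy":0,"dz":-0.0003,"ax":0,"ay":0,"az":-0.16},{"dx":0,"dy":0,"dz":-0.0006,"ax":0,"ay":0,"az":-0.32},{"dx":0,"dy":0,"dz":-0.0009,"ax":0,"ay":0,"az":-0.48},{"dx":0,"dy":0,"dz":-0.0012,"ax":0,"ay":0,"az":-0.64},{"dx":0,"dy":0,"dz":-0.0015,"ax":0,"ay":0,"az":-0.8}]'
python3 -c "
from h import *
p,R,s=pose();print(p,np.array(s['contact_force']),s['ft_torque'],s['joint_pos'][5])
"
```

```text
time: 14.78
tool_pos: [0.5321, -0.0029, 0.2095]
tool_rot: [-0.001, 0.516, 0.857, -0.001]
contact_force: [0.1, -1.1, 2.5]
gripper_width: 0.514
[ 0.53214525 -0.00293926  0.20946593] [ 0.05438246 -1.11353251  2.45620756] [-0.13039565  0.15166636 -0.01747455] -2.2032066091682903
```

```bash
python3 -m handwheel '[{"dx":0,"dy":0,"dz":-0.0003,"ax":0,"ay":0,"az":-0.15},{"dx":0,"dy":0,"dz":-0.0006,"ax":0,"ay":0,"az":-0.3},{"dx":0,"dy":0,"dz":-0.0008,"ax":0,"ay":0,"az":-0.45},{"dx":0,"dy":0,"dz":-0.0011,"ax":0,"ay":0,"az":-0.6},{"dx":0,"dy":0,"dz":-0.0014,"ax":0,"ay":0,"az":-0.75}]'
python3 -c "
from h import *
f=cam('wrist'); cv2.imwrite('pics/w5.png',f['image']); np.save('w5.npy',f['z_map'])
p,R,s=pose();print(p,np.array(s['contact_force']),s['ft_torque'],s['joint_pos'][5])
for u in range(220,290,10): print(u,[round(deproj(f,u,v)[2],4) for v in range(220,310,8)])
g=cam('scene'); cv2.imwrite('pics/s5.png',cv2.resize(g['image'][100:260,230:390],None,fx=3.7,fy=3.7,interpolation=cv2.INTER_CUBIC))
"
```

```text
time: 15.4
tool_pos: [0.5324, -0.0031, 0.2108]
tool_rot: [-0.001, 0.166, 0.986, -0.0]
contact_force: [0.0, -0.8, 1.3]
gripper_width: 0.524
[ 0.53237458 -0.00306402  0.21086771] [-0.06356242 -1.37324832  2.18976659] [-0.15497678  0.04934229  0.0678383 ] -2.956197164176209
220 [np.float64(0.2196), np.float64(0.2349), np.float64(0.2388), np.float64(0.2386), np.float64(0.2389), np.float64(0.2391), np.float64(0.2379), np.float64(0.2386), np.float64(0.239), np.float64(0.2393), np.float64(-0.0008), np.float64(0.0013)]
230 [np.float64(0.2299), np.float64(0.2387), np.float64(0.2403), np.float64(0.2393), np.float64(0.2401), np.float64(0.2399), np.float64(0.2397), np.float64(0.2396), np.float64(0.2404), np.float64(0.2389), np.float64(0.2388), np.float64(0.0013)]
240 [np.float64(0.2345), np.float64(0.2379), np.float64(0.2386), np.float64(0.2396), np.float64(0.2397), np.float64(0.2403), np.float64(0.2396), np.float64(0.2398), np.float64(0.2396), np.float64(0.2393), np.float64(0.2403), np.float64(-0.0004)]
250 [np.float64(0.2366), np.float64(0.2386), np.float64(0.2394), np.float64(0.2401), np.floa
[... 189 characters left out ...]
(0.2389), np.float64(0.2395), np.float64(0.239), np.float64(0.2396), np.float64(0.2391), np.float64(0.2391), np.float64(0.2395), np.float64(0.2397), np.float64(0.2406), np.float64(0.2387), np.float64(-0.0014)]
270 [np.float64(0.3534), np.float64(0.2385), np.float64(0.2385), np.float64(0.2407), np.float64(0.2393), np.float64(0.2393), np.float64(0.2395), np.float64(0.2397), np.float64(0.2397), np.float64(0.2383), np.float64(0.2386), np.float64(-0.0008)]
280 [np.float64(0.2291), np.float64(0.3534), np.float64(0.2387), np.float64(0.2387), np.float64(0.239), np.float64(0.2405), np.float64(0.2397), np.float64(0.2391), np.float64(0.238), np.float64(0.2394), np.float64(-0.0003), np.float64(-0.0015)]
```

View pics/w5.png

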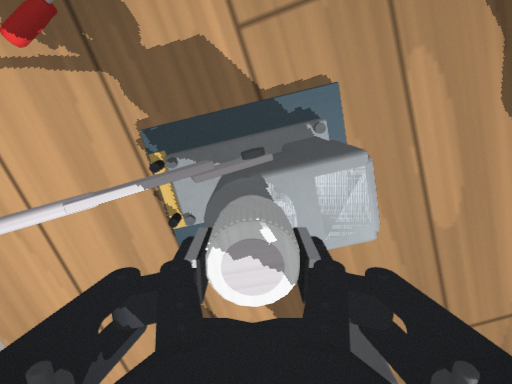

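View pics/s5.png

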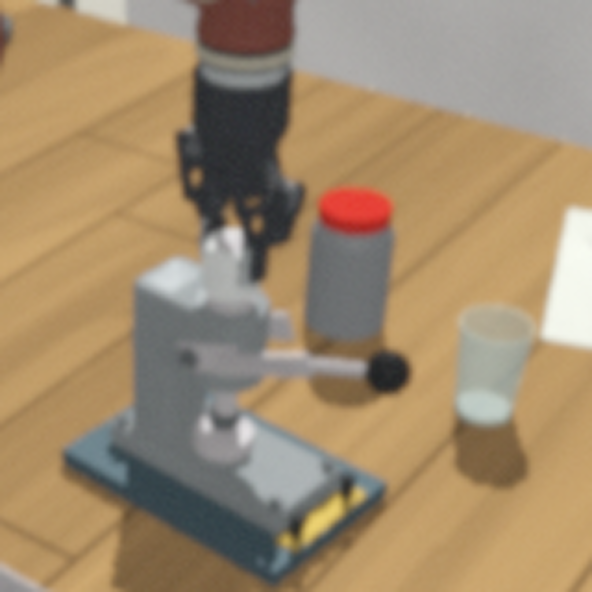

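Wrist view: the cap's top is at 0.2395, about 12.5 mm above tight, so it is still on the thread with about 5.5 mm (roughly 3 rad) to go. I let go, turn back 4.8 rad and grip again.

```bash
python3 -m handwheel '[{"dx":0,"dy":0,"dz":0,"ax":0,"ay":0,"az":0},{"dx":0,"dy":0,"dz":0,"ax":0,"ay":0,"az":0},{"dx":0,"dy":0,"dz":0,"ax":0,"ay":0,"az":0}]' 80
python3 -c "
from h import *
p,R,s=pose();print(p,np.array(s['contact_force']),s['ft_torque'],s['joint_pos'][5])"
python3 -m handwheel '[{"dx":0,"dy":0,"dz":0,"ax":0,"ay":0,"az":0.16},{"dx":0,"dy":0,"dz":0,"ax":0,"ay":0,"az":0.32},{"dx":0,"dy":0,"dz":0,"ax":0,"ay":0,"az":0.48},{"dx":0,"dy":0,"dz":0,"ax":0,"ay":0,"az":0.64},{"dx":0,"dy":0,"dz":0,"ax":0,"ay":0,"az":0.8}]'
python3 -m handwheel '[{"dx":0,"dy":0,"dz":0,"ax":0,"ay":0,"az":0.16},{"dx":0,"dy":0,"dz":0,"ax":0,"ay":0,"az":0.32},{"dx":0,"dy":0,"dz":0,"ax":0,"ay":0,"az":0.48},{"dx":0,"dy":0,"dz":0,"ax":0,"ay":0,"az":0.64},{"dx":0,"dy":0,"dz":0,"ax":0,"ay":0,"az":0.8}]'
python3 -c "
from h import *
t=cam('top');Z=np.array([deproj(t,u,v)[2] for u in range(226,236) for v in range(162,172)]);print('top z',np.median(Z))
f=cam('wrist');Z=np.array([deproj(f,u,v)[2] for u in range(240,262) for v in range(245,270)]);print('wrist z',np.median(Z))
p,R,s=pose();print(p,np.array(s['contact_force']),s['ft_torque'],s['joint_pos'][5])"
```

```text
time: 15.88
tool_pos: [0.5326, -0.0026, 0.2111]
tool_rot: [-0.0, 0.167, 0.986, 0.0]
contact_force: [-0.1, 0.3, -0.2]
gripper_width: 0.687
[ 0.53263078 -0.00263894  0.21113933] [-0.10394068  0.33570166 -0.16098648] [ 0.06763038 -0.02939331  0.00445012] -2.9507700892988526
time: 16.5
tool_pos: [0.5327, -0.0027, 0.2114]
tool_rot: [-0.0, 0.54, 0.842, 0.0]
contact_force: [0.5, -0.2, 0.5]
gripper_width: 0.69
time: 17.12
tool_pos: [0.5327, -0.0027, 0.2113]
tool_rot: [-0.0, 0.825, 0.565, -0.0]
contact_force: [0.3, 0.1, -0.2]
gripper_width: 0.686
top z 0.47082724891874034
wrist z 0.23960665520114466
[ 0.53274491 -0.00269087  0.21136832] [-0.47866187  0.01501236  0.24090784] [-0.03708803 -0.03581355 -0.06678007] -1.3514668086812347
```

```bash
python3 -m handwheel '[{"dx":0,"dy":0,"dz":0,"ax":0,"ay":0,"az":0.16},{"dx":0,"dy":0,"dz":0,"ax":0,"ay":0,"az":0.32},{"dx":0,"dy":0,"dz":0,"ax":0,"ay":0,"az":0.48},{"dx":0,"dy":0,"dz":0,"ax":0,"ay":0,"az":0.64},{"dx":0,"dy":0,"dz":0,"ax":0,"ay":0,"az":0.8}]'
python3 -m handwheel '[{"dx":0,"dy":0,"dz":0,"ax":0,"ay":0,"az":0.16},{"dx":0,"dy":0,"dz":0,"ax":0,"ay":0,"az":0.32},{"dx":0,"dy":0,"dz":0,"ax":0,"ay":0,"az":0.48},{"dx":0,"dy":0,"dz":0,"ax":0,"ay":0,"az":0.64},{"dx":0,"dy":0,"dz":0,"ax":0,"ay":0,"az":0.8}]'
python3 -m handwheel '[{"dx":0,"dy":0,"dz":0,"ax":0,"ay":0,"az":0.16},{"dx":0,"dy":0,"dz":0,"ax":0,"ay":0,"az":0.32},{"dx":0,"dy":0,"dz":0,"ax":0,"ay":0,"az":0.48},{"dx":0,"dy":0,"dz":0,"ax":0,"ay":0,"az":0.64},{"dx":0,"dy":0,"dz":0,"ax":0,"ay":0,"az":0.8}]'
python3 -m handwheel '[{"dx":0,"dy":0,"dz":0,"ax":0,"ay":0,"az":0.16},{"dx":0,"dy":0,"dz":0,"ax":0,"ay":0,"az":0.32},{"dx":0,"dy":0,"dz":0,"ax":0,"ay":0,"az":0.48},{"dx":0,"dy":0,"dz":0,"ax":0,"ay":0,"az":0.64},{"dx":0,"dy":0,"dz":0,"ax":0,"ay":0,"az":0.8}]'
python3 -m handwheel '[{"dx":0,"dy":0,"dz":0,"ax":0,"ay":0,"az":0},{"dx":0,"dy":0,"dz":0,"ax":0,"ay":0,"az":0},{"dx":0,"dy":0,"dz":0,"ax":0,"ay":0,"az":0}]' 113
python3 -m handwheel '[{"dx":0,"dy":0,"dz":0,"ax":0,"ay":0,"az":0},{"dx":0,"dy":0,"dz":0,"ax":0,"ay":0,"az":0}]' 117
python3 -c "
from h import *
p,R,s=pose();print(p,np.array(s['contact_force']),s['ft_torque'],s['joint_pos'][5])"
```

```text
time: 17.85
tool_pos: [0.5328, -0.0027, 0.2114]
tool_rot: [-0.0, 0.98, 0.201, -0.0]
contact_force: [0.1, 0.2, 0.2]
gripper_width: 0.684
time: 18.48
tool_pos: [0.5327, -0.0027, 0.2114]
tool_rot: [-0.0, 0.98, -0.197, -0.0]
contact_force: [0.7, -0.0, 0.2]
gripper_width: 0.687
time: 19.1
tool_pos: [0.5327, -0.0027, 0.2114]
tool_rot: [0.0, 0.827, -0.563, -0.0]
contact_force: [0.5, 0.3, -0.3]
gripper_width: 0.689
time: 19.73
tool_pos: [0.5327, -0.0027, 0.2114]
tool_rot: [-0.0, -0.542, 0.84, 0.0]
contact_force: [0.4, 0.2, -0.1]
gripper_width: 0.686
time: 20.1
tool_pos: [0.5328, -0.0028, 0.2114]
tool_rot: [-0.0, -0.544, 0.839, 0.0]
contact_force: [-0.6, 0.6, 0.7]
gripper_width: 0.556
time: 20.35
tool_pos: [0.5327, -0.0031, 0.2115]
tool_rot: [-0.0, -0.543, 0.839, -0.0]
contact_force: [-1.1, -1.7, -0.1]
gripper_width: 0.543
[ 0.5326587  -0.00308899  0.2114696 ] [-1.08448997 -1.67439138 -0.06518607] [-0.39243697  0.24875498  0.00499703] 1.847618086157451
```

```bash
python3 -m handwheel '[{"dx":0.0002,"dy":0,"dz":0,"ax":0,"ay":0,"az":0},{"dx":0.0002,"dy":0,"dz":0,"ax":0,"ay":0,"az":0}]' 125
python3 -m handwheel '[{"dx":0,"dy":0,"dz":0,"ax":0,"ay":0,"az":0},{"dx":0,"dy":0,"dz":0,"ax":0,"ay":0,"az":0}]' 160
python3 -c "
from h import *
p,R,s=pose();print(p,np.array(s['contact_force']),s['ft_torque'],s['joint_pos'][5])"
```

```text
time: 20.6
tool_pos: [0.5327, -0.0031, 0.2118]
tool_rot: [-0.0, -0.543, 0.84, -0.0]
contact_force: [-1.6, -1.2, 3.2]
gripper_width: 0.524
time: 20.85
tool_pos: [0.5327, -0.0032, 0.2118]
tool_rot: [-0.0, -0.543, 0.84, -0.0]
contact_force: [-2.9, -3.3, 4.8]
gripper_width: 0.52
[ 0.53269688 -0.00315638  0.21175654] [-2.87120046 -3.26337059  4.84977828] [-0.46156385  0.49297957  0.0222299 ] 1.84767300812523
```

```bash
python3 -m handwheel '[{"dx":0.0003,"dy":0.0001,"dz":-0.0002,"ax":0,"ay":0,"az":-0.1},{"dx":0.0003,"dy":0.0001,"dz":-0.0004,"ax":0,"ay":0,"az":-0.2},{"dx":0.0003,"dy":0.0001,"dz":-0.0006,"ax":0,"ay":0,"az":-0.3}]'
python3 -c "
from h import *
p,R,s=pose();print(p,np.array(s['contact_force']),s['ft_torque'],s['joint_pos'][5])"
```

```text
time: 21.22
tool_pos: [0.5331, -0.0026, 0.2123]
tool_rot: [0.001, -0.664, 0.748, -0.0]
contact_force: [-0.1, 0.8, 2.5]
gripper_width: 0.519
[ 0.53310755 -0.00257388  0.21232549] [-0.13340406  0.76083226  2.50636214] [ 0.01730445  0.07537484 -0.07748006] 1.5439883418690592
```

```bash
python3 -m handwheel '[{"dx":0,"dy":0,"dz":-0.0003,"ax":0,"ay":0,"az":-0.15},{"dx":0,"dy":0,"dz":-0.0005,"ax":0,"ay":0,"az":-0.3},{"dx":0,"dy":0,"dz":-0.0008,"ax":0,"ay":0,"az":-0.45},{"dx":0,"dy":0,"dz":-0.0011,"ax":0,"ay":0,"az":-0.6},{"dx":0,"dy":0,"dz":-0.0013,"ax":0,"ay":0,"az":-0.75}]'
python3 -c "
from h import *
p,R,s=pose();print(p,np.array(s['contact_force']),s['ft_torque'],s['joint_pos'][5])"
```

```text
time: 21.85
tool_pos: [0.5331, -0.0025, 0.2136]
tool_rot: [-0.001, 0.892, -0.452, 0.001]
contact_force: [-0.6, 0.4, 3.4]
gripper_width: 0.514
[ 0.53313053 -0.00247691  0.21362773] [-0.6013216   0.38827801  3.39484357] [ 0.0337896   0.06092258 -0.04466869] 0.792319658732123
```

```bash
python3 -m handwheel '[{"dx":0,"dy":0,"dz":-0.0003,"ax":0,"ay":0,"az":-0.15},{"dx":0,"dy":0,"dz":-0.0006,"ax":0,"ay":0,"az":-0.3},{"dx":0,"dy":0,"dz":-0.0008,"ax":0,"ay":0,"az":-0.45},{"dx":0,"dy":0,"dz":-0.0011,"ax":0,"ay":0,"az":-0.6},{"dx":0,"dy":0,"dz":-0.0014,"ax":0,"ay":0,"az":-0.75}]'
python3 -c "
from h import *
p,R,s=pose();print(p,np.array(s['contact_force']),s['ft_torque'],s['joint_pos'][5])"
```

```text
time: 22.48
tool_pos: [0.5332, -0.0025, 0.215]
tool_rot: [-0.001, 0.996, -0.094, 0.001]
contact_force: [0.3, 0.2, 1.9]
gripper_width: 0.516
[ 0.53320774 -0.00254191  0.21495916] [0.29320246 0.2435863  1.90120935] [ 0.00762993 -0.02160069 -0.03470436] 0.04233591037156384
```

```bash
python3 -m handwheel '[{"dx":0,"dy":0,"dz":-0.0003,"ax":0,"ay":0,"az":-0.15},{"dx":0,"dy":0,"dz":-0.0005,"ax":0,"ay":0,"az":-0.3},{"dx":0,"dy":0,"dz":-0.0008,"ax":0,"ay":0,"az":-0.45},{"dx":0,"dy":0,"dz":-0.001,"ax":0,"ay":0,"az":-0.6}]'
python3 -c "
from h import *
p,R,s=pose();print(p,np.array(s['contact_force']),s['ft_torque'],s['joint_pos'][5])"
```

```text
time: 22.98
tool_pos: [0.5332, -0.0025, 0.216]
tool_rot: [-0.001, 0.979, 0.205, 0.001]
contact_force: [-0.1, 0.2, 2.4]
gripper_width: 0.524
[ 0.53321695 -0.00247738  0.21599483] [-0.06591019  0.22658769  2.39794437] [ 0.08728704 -0.01687513 -0.01356008] -0.5577335383797566
```

```bash
python3 -m handwheel '[{"dx":0,"dy":0,"dz":-0.0003,"ax":0,"ay":0,"az":-0.15},{"dx":0,"dy":0,"dz":-0.0005,"ax":0,"ay":0,"az":-0.3},{"dx":0,"dy":0,"dz":-0.0008,"ax":0,"ay":0,"az":-0.45}]'
python3 -c "
from h import *
p,R,s=pose();print(p,np.array(s['contact_force']),s['ft_torque'],s['joint_pos'][5])"
python3 -m handwheel '[{"dx":0,"dy":0,"dz":-0.0002,"ax":0,"ay":0,"az":-0.15},{"dx":0,"dy":0,"dz":-0.0005,"ax":0,"ay":0,"az":-0.3}]'
python3 -c "
from h import *
p,R,s=pose();print(p,np.array(s['contact_force']),s['ft_torque'],s['joint_pos'][5])"
```

```text
time: 23.35
tool_pos: [0.5332, -0.0025, 0.2168]
tool_rot: [-0.0, 0.909, 0.418, 0.001]
contact_force: [0.3, -0.2, 3.2]
gripper_width: 0.518
[ 0.53319276 -0.00245926  0.21679114] [ 0.3338085  -0.24063369  3.21642709] [ 0.05416221 -0.00767426 -0.01041306] -1.0076671439116849
time: 23.6
tool_pos: [0.5332, -0.0025, 0.2173]
tool_rot: [-0.0, 0.836, 0.549, 0.001]
contact_force: [-0.2, 0.0, 2.2]
gripper_width: 0.514
[ 0.533214   -0.00246555  0.21733438] [-0.15436221  0.02772691  2.21638726] [ 0.05069065  0.06195168 -0.02828277] -1.307673018483137
```

```bash
python3 -m handwheel '[{"dx":0,"dy":0,"dz":-0.0003,"ax":0,"ay":0,"az":-0.15},{"dx":0,"dy":0,"dz":-0.0005,"ax":0,"ay":0,"az":-0.3}]'
python3 -c "
from h import *
p,R,s=pose();print(p,np.array(s['contact_force']),s['ft_torque'],s['joint_pos'][5])"
python3 -m handwheel '[{"dx":0,"dy":0,"dz":-0.0002,"ax":0,"ay":0,"az":-0.15},{"dx":0,"dy":0,"dz":-0.0005,"ax":0,"ay":0,"az":-0.3}]'
python3 -c "
from h import *
p,R,s=pose();print(p,np.array(s['contact_force']),s['ft_torque'],s['joint_pos'][5])"
```

```text
time: 23.85
tool_pos: [0.5332, -0.0025, 0.2179]
tool_rot: [0.0, 0.744, 0.668, 0.001]
contact_force: [-0.3, -0.3, 4.1]
gripper_width: 0.515
[ 0.53322571 -0.00250769  0.21790876] [-0.28582617 -0.25117924  4.10463241] [0.00320365 0.02572213 0.01168983] -1.607674433263124
time: 24.1
tool_pos: [0.5332, -0.0025, 0.2185]
tool_rot: [0.0, 0.636, 0.771, 0.001]
contact_force: [-0.5, -0.3, 2.7]
gripper_width: 0.516
[ 0.53319204 -0.0025049   0.21849477] [-0.53517764 -0.26846841  2.67350234] [0.0365656  0.09249138 0.01310929] -1.9077364636841714
```

Climb is now about 19 mm. I feel for freedom with a small 0.4 mm lift without turning.

```bash
python3 -m handwheel '[{"dx":0,"dy":0,"dz":-0.0002,"ax":0,"ay":0,"az":0},{"dx":0,"dy":0,"dz":-0.0004,"ax":0,"ay":0,"az":0}]'
python3 -c "
from h import *
p,R,s=pose();print(p,np.array(s['contact_force']),s['ft_torque'],s['joint_pos'][5])
f=cam('wrist');Z=np.array([deproj(f,u,v)[2] for u in range(240,262) for v in range(245,270)]);print('wrist z',np.median(Z))
p,R,s=pose();print(p,np.array(s['contact_force']))"
```

```text
time: 24.35
tool_pos: [0.5331, -0.0026, 0.2188]
tool_rot: [0.0, 0.639, 0.769, 0.001]
contact_force: [1.4, 1.5, 3.0]
gripper_width: 0.519
[ 0.53312161 -0.00260602  0.21878079] [1.39256865 1.48626471 3.01406023] [ 0.27560631 -0.2249141   0.02183148] -1.9007269969439329
wrist z 0.24646119597891386
[ 0.53313731 -0.00261324  0.21883903] [2.00077649 1.48826361 2.49197261]
```

```bash
python3 -m handwheel '[{"dx":0,"dy":0,"dz":-0.0002,"ax":0,"ay":0,"az":0},{"dx":0,"dy":0,"dz":-0.0004,"ax":0,"ay":0,"az":0},{"dx":0,"dy":0,"dz":-0.0004,"ax":0,"ay":0,"az":0}]'
python3 -c "
from h import *
p,R,s=pose();print(p,np.array(s['contact_force']),s['ft_torque'],s['joint_pos'][5])"
```

```text
time: 24.78
tool_pos: [0.5326, -0.0031, 0.2189]
tool_rot: [0.0, 0.638, 0.77, 0.0]
contact_force: [2.2, 1.9, 3.3]
gripper_width: 0.521
[ 0.53260272 -0.00312371  0.21889142] [2.18247409 1.88903329 3.32128259] [ 0.29898866 -0.32067945  0.02281486] -1.9025083523452917
```

```bash
python3 -m handwheel '[{"dx":0,"dy":0,"dz":0,"ax":0,"ay":0,"az":0},{"dx":0,"dy":0,"dz":0,"ax":0,"ay":0,"az":0}]'
python3 -c "
from h import *
p,R,s=pose();print(p,R.as_matrix()[:,2],np.array(s['contact_force']),s['ft_torque'],s['joint_pos'])
f=cam('wrist'); cv2.imwrite('pics/w6.png',f['image'])"
```

```text
time: 25.02
tool_pos: [0.5325, -0.0032, 0.2188]
tool_rot: [0.0, 0.638, 0.77, 0.0]
contact_force: [1.7, 1.7, 3.0]
gripper_width: 0.517
[ 0.53251904 -0.00319937  0.21879675] [ 1.43906693e-04 -4.07846340e-06 -9.99999990e-01] [1.72029076 1.66856179 2.9799098 ] [ 0.32020663 -0.33479052  0.01343782] [-1.45806931e-01 -1.62150528e-01  1.84031986e+00  1.69711344e-05
  1.46328035e+00 -1.90273411e+00]
```

View pics/w6.png

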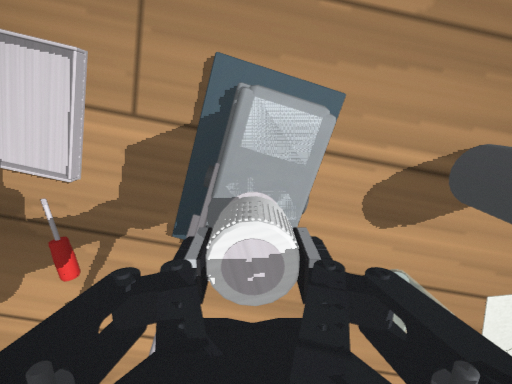

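The tool drifted about 0.9 mm sideways, which matches the bore's 1 mm play on the tube, and the 0.8 mm lift didn't reduce fz. So the cap appears free, with the spring still pushing. I recentre, then lift a little and watch the force.

```bash
python3 -m handwheel '[{"dx":0.0002,"dy":0.0003,"dz":-0.0002,"ax":0,"ay":0,"az":0},{"dx":0.0004,"dy":0.0006,"dz":-0.0004,"ax":0,"ay":0,"az":0},{"dx":0.0004,"dy":0.0006,"dz":-0.0008,"ax":0,"ay":0,"az":0}]'
python3 -c "
from h import *
p,R,s=pose();print(p,np.array(s['contact_force']),s['ft_torque'])"
```

```text
time: 25.45
tool_pos: [0.5325, -0.0031, 0.2193]
tool_rot: [-0.0, 0.638, 0.77, -0.001]
contact_force: [-1.1, -1.8, 3.8]
gripper_width: 0.519
[ 0.53253574 -0.00313956  0.21932373] [-1.11679168 -1.76762265  3.77559311] [-0.25192891  0.08851892 -0.03808196]
```

```bash
python3 -m handwheel '[{"dx":-0.0001,"dy":-0.0003,"dz":-0.0002,"ax":0,"ay":0,"az":0},{"dx":-0.0002,"dy":-0.0003,"dz":-0.0005,"ax":0,"ay":0,"az":0},{"dx":-0.0002,"dy":-0.0003,"dz":-0.0005,"ax":0,"ay":0,"az":0}]'
python3 -c "
from h import *
p,R,s=pose();print(p,np.array(s['contact_force']),s['ft_torque'])
f=cam('wrist');Z=np.array([deproj(f,u,v)[2] for u in range(240,262) for v in range(245,270)]);print('wrist z',np.median(Z))"
```

```text
time: 25.82
tool_pos: [0.5326, -0.0031, 0.22]
tool_rot: [-0.0, 0.638, 0.77, -0.0]
contact_force: [-0.9, -2.0, 4.2]
gripper_width: 0.52
[ 0.53257439 -0.00314177  0.22004103] [-0.87288159 -1.96359553  4.17555152] [-0.20652001  0.07806524  0.00146175]
wrist z 0.2477760777862898
```

```bash
python3 -m handwheel '[{"dx":0,"dy":0,"dz":-0.0005,"ax":0,"ay":0,"az":0},{"dx":0,"dy":0,"dz":-0.001,"ax":0,"ay":0,"az":0},{"dx":0,"dy":0,"dz":-0.0015,"ax":0,"ay":0,"az":0}]'
python3 -c "
from h import *
p,R,s=pose();print(p,np.array(s['contact_force']),s['ft_torque'])"
```

```text
time: 26.25
tool_pos: [0.5327, -0.0029, 0.2215]
tool_rot: [-0.0, 0.638, 0.77, -0.0]
contact_force: [-0.4, -1.8, 2.6]
gripper_width: 0.518
[ 0.53265544 -0.00291549  0.22153702] [-0.39518636 -1.80064123  2.57566818] [-0.35442523  0.1359448   0.05220618]
```

Force falls gently as the spring extends, so the cap is clear of the thread. I continue lifting straight up.

```bash
python3 -m handwheel '[{"dx":0,"dy":0,"dz":-0.001,"ax":0,"ay":0,"az":0},{"dx":0,"dy":0,"dz":-0.002,"ax":0,"ay":0,"az":0},{"dx":0,"dy":0,"dz":-0.003,"ax":0,"ay":0,"az":0},{"dx":0,"dy":0,"dz":-0.004,"ax":0,"ay":0,"az":0}]'
python3 -c "
from h import *
p,R,s=pose();print(p,np.array(s['contact_force']),s['ft_torque'])"
python3 -m handwheel '[{"dx":0,"dy":0,"dz":-0.002,"ax":0,"ay":0,"az":0},{"dx":0,"dy":0,"dz":-0.004,"ax":0,"ay":0,"az":0},{"dx":0,"dy":0,"dz":-0.006,"ax":0,"ay":0,"az":0},{"dx":0,"dy":0,"dz":-0.009,"ax":0,"ay":0,"az":0},{"dx":0,"dy":0,"dz":-0.012,"ax":0,"ay":0,"az":0}]'
python3 -c "
from h import *
p,R,s=pose();print(p,np.array(s['contact_force']),s['ft_torque'])"
```

```text
time: 26.75
tool_pos: [0.5327, -0.0029, 0.2255]
tool_rot: [-0.0, 0.638, 0.77, 0.0]
contact_force: [-1.2, -1.3, 1.5]
gripper_width: 0.516
[ 0.53267908 -0.00287238  0.22551253] [-1.16386235 -1.33019739  1.47978984] [-0.27781859  0.13173721  0.04469591]
time: 27.38
tool_pos: [0.5327, -0.0029, 0.2378]
tool_rot: [-0.0, 0.638, 0.77, 0.0]
contact_force: [0.0, -0.1, -1.0]
gripper_width: 0.518
[ 0.53272341 -0.00288641  0.23777591] [ 0.02068529 -0.13123571 -0.97452871] [-0.04413002  0.00279541 -0.05378412]
```

The cap is off and held; fz is -1 N, which is its weight. I take a picture and work out the transit to the tray.

Run:
```python
from h import *
f=cam("top"); cv2.imwrite("pics/t7.png",f["image"]); 
f=cam("scene"); cv2.imwrite("pics/s7.png",f["image"]); 
p,R,s=pose(); x=R.as_matrix()[:,0]; y0=np.arctan2(x[1],x[0]); a=p.copy(); a[2]=.27;
d,r,T=step(p,R,a,y0); print(d,r); q=a
for i,(t,z) in enumerate([((.525,-.10),.27),((.516,-.20),.24),((.508,-.294),.15)]):
    t=np.r_[t,z]; d,r,T2=step(q,T,t,y0-.55*(i+1)); print(np.round(d,4),np.round(r,3)); q,T=t,T2
print(y0)
```

```text
[-8.78936630e-06  3.01589974e-05 -3.17630158e-02] [9.49500146e-04 2.76716843e-04 1.31371352e-07]
[-0.0939 -0.0258  0.    ] [0.   0.   0.55]
[-0.0967  0.0272  0.03  ] [0.   0.   0.55]
[-0.0637  0.0695  0.09  ] [0.   0.   0.55]
1.7569927821471372
```

View pics/s7.png

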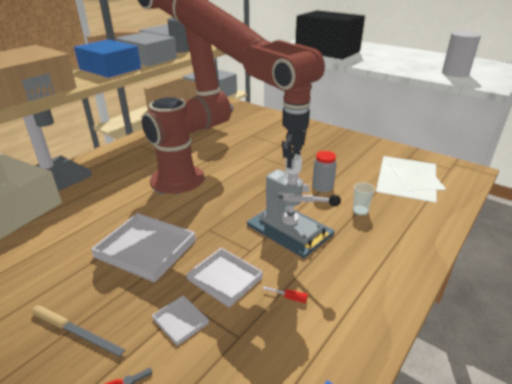

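The scene view shows the gripper holding the cap above the press at about (292,165), and everything else is undisturbed. I go up, then across to the middle tray (image position about (225,277)).

```bash
python3 -m handwheel '[{"dx":0,"dy":0,"dz":-0.01,"ax":0,"ay":0,"az":0},{"dx":0,"dy":0,"dz":-0.022,"ax":0,"ay":0,"az":0},{"dx":0,"dy":0,"dz":-0.032,"ax":0,"ay":0,"az":0}]'
python3 -m handwheel '[{"dx":-0.014,"dy":-0.004,"dz":0,"ax":0,"ay":0,"az":0.09},{"dx":-0.033,"dy":-0.009,"dz":0,"ax":0,"ay":0,"az":0.2},{"dx":-0.053,"dy":-0.015,"dz":0,"ax":0,"ay":0,"az":0.32},{"dx":-0.073,"dy":-0.02,"dz":0,"ax":0,"ay":0,"az":0.43},{"dx":-0.094,"dy":-0.026,"dz":0,"ax":0,"ay":0,"az":0.55}]'
python3 -m handwheel '[{"dx":-0.019,"dy":0.005,"dz":0.006,"ax":0,"ay":0,"az":0.11},{"dx":-0.039,"dy":0.011,"dz":0.012,"ax":0,"ay":0,"az":0.22},{"dx":-0.058,"dy":0.016,"dz":0.018,"ax":0,"ay":0,"az":0.33},{"dx":-0.077,"dy":0.022,"dz":0.024,"ax":0,"ay":0,"az":0.44},{"dx":-0.097,"dy":0.027,"dz":0.03,"ax":0,"ay":0,"az":0.55}]'
python3 -m handwheel '[{"dx":-0.013,"dy":0.014,"dz":0.018,"ax":0,"ay":0,"az":0.11},{"dx":-0.026,"dy":0.028,"dz":0.036,"ax":0,"ay":0,"az":0.22},{"dx":-0.038,"dy":0.042,"dz":0.055,"ax":0,"ay":0,"az":0.33},{"dx":-0.052,"dy":0.056,"dz":0.075,"ax":0,"ay":0,"az":0.44},{"dx":-0.064,"dy":0.07,"dz":0.09,"ax":0,"ay":0,"az":0.55}]'
python3 - <<'E'
from h import *
f=cam("wrist"); cv2.imwrite("pics/w8.png",f["image"]); p,R,s=pose(); print(p,R.as_matrix()[:,0],s["joint_pos"],s["contact_force"])
E
```

```text
time: 27.85
tool_pos: [0.5331, -0.003, 0.2712]
tool_rot: [0.001, 0.638, 0.77, 0.0]
contact_force: [1.0, 0.2, -0.8]
gripper_width: 0.517
time: 28.48
tool_pos: [0.5247, -0.1008, 0.2705]
tool_rot: [0.0, 0.824, 0.566, 0.0]
contact_force: [0.2, -0.1, -0.8]
gripper_width: 0.516
time: 29.1
tool_pos: [0.5155, -0.2011, 0.2402]
tool_rot: [0.0, 0.947, 0.321, 0.0]
contact_force: [0.0, -0.3, -0.9]
gripper_width: 0.521
time: 29.72
tool_pos: [0.5073, -0.2956, 0.1493]
tool_rot: [-0.0, 0.999, 0.052, -0.0]
contact_force: [-0.5, 0.3, -1.7]
gripper_width: 0.518
[ 0.50616136 -0.29693626  0.14720018] [ 0.99504988  0.09934123 -0.00265805] [-6.56603531e-01  3.03788660e-02  1.77966665e+00 -1.53921918e-03
  1.33379001e+00 -7.55745567e-01] [-2.33856631 -1.77396908 -2.78643481]
```

View pics/w8.png

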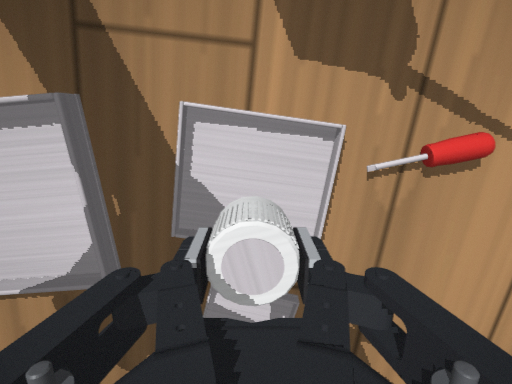

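Wrist view: the cap is held upright above the middle tray, whose far rim runs from (181,103) to (343,126). I check the tray's position from here and descend.

```bash
python3 - <<'E'
from h import *
f=cam("wrist"); p,R,s=pose(); print(p,s["contact_force"])
A=onplane(f,181,103,.022);B=onplane(f,343,126,.022);print(A,B,np.linalg.norm(A-B))
n=np.array([-(B-A)[1],(B-A)[0]])/np.linalg.norm(B-A)
for L in(.07,.08): print(L,(A+B)[:2]/2+n*L,(A+B)[:2]/2-n*L)
E
python3 -m handwheel '[{"dx":0,"dy":0,"dz":0.025,"ax":0,"ay":0,"az":0},{"dx":0,"dy":0,"dz":0.055,"ax":0,"ay":0,"az":0},{"dx":0,"dy":0,"dz":0.08,"ax":0,"ay":0,"az":0},{"dx":0,"dy":0,"dz":0.1,"ax":0,"ay":0,"az":0},{"dx":0,"dy":0,"dz":0.115,"ax":0,"ay":0,"az":0}]'
python3 -m handwheel '[{"dx":0,"dy":0,"dz":0,"ax":0,"ay":0,"az":0},{"dx":0,"dy":0,"dz":0,"ax":0,"ay":0,"az":0}]'
python3 -c "
from h import *
p,R,s=pose();print(p,np.array(s['contact_force']),s['ft_torque'])"
```

```text
[ 0.50634619 -0.29569476  0.14803715] [ 0.24154645  0.10724375 -1.85350666]
[ 0.43331195 -0.22605146  0.022     ] [ 0.58648944 -0.23166556  0.022     ] 0.15328033613447656
0.07 [ 0.51246454 -0.15890548] [ 0.50733685 -0.29881154]
0.08 [ 0.5128308  -0.14891219] [ 0.50697058 -0.30880483]
time: 30.45
tool_pos: [0.5078, -0.2947, 0.0343]
tool_rot: [0.0, 0.999, 0.054, 0.0]
contact_force: [-0.5, -0.8, -2.0]
gripper_width: 0.513
time: 30.7
tool_pos: [0.5081, -0.2954, 0.0356]
tool_rot: [0.001, 0.999, 0.054, 0.001]
contact_force: [-0.3, 0.1, -1.3]
gripper_width: 0.519
[ 0.50807788 -0.29537468  0.03564002] [-0.33537029  0.06963758 -1.2979437 ] [-0.01109648 -0.01130467  0.00074451]
```

```bash
python3 -m handwheel '[{"dx":0,"dy":0,"dz":0.004,"ax":0,"ay":0,"az":0},{"dx":0,"dy":0,"dz":0.008,"ax":0,"ay":0,"az":0},{"dx":0,"dy":0,"dz":0.012,"ax":0,"ay":0,"az":0},{"dx":0,"dy":0,"dz":0.014,"ax":0,"ay":0,"az":0},{"dx":0,"dy":0,"dz":0.015,"ax":0,"ay":0,"az":0}]'
python3 -m handwheel '[{"dx":0,"dy":0,"dz":0.0005,"ax":0,"ay":0,"az":0},{"dx":0,"dy":0,"dz":0.001,"ax":0,"ay":0,"az":0},{"dx":0,"dy":0,"dz":0.001,"ax":0,"ay":0,"az":0}]'
python3 -m handwheel '[{"dx":0,"dy":0,"dz":0.0005,"ax":0,"ay":0,"az":0},{"dx":0,"dy":0,"dz":0.001,"ax":0,"ay":0,"az":0},{"dx":0,"dy":0,"dz":0.001,"ax":0,"ay":0,"az":0}]'
```

```text
time: 31.32
tool_pos: [0.5073, -0.2948, 0.0193]
tool_rot: [-0.0, 0.999, 0.053, -0.0]
contact_force: [-0.1, -0.9, -1.2]
gripper_width: 0.524
time: 31.7
tool_pos: [0.5075, -0.295, 0.0189]
tool_rot: [0.0, 0.999, 0.054, 0.0]
contact_force: [-0.6, 0.1, -0.8]
gripper_width: 0.517
time: 32.08
tool_pos: [0.5075, -0.2951, 0.0188]
tool_rot: [0.0, 0.999, 0.054, -0.0]
contact_force: [-3.5, 3.0, 6.2]
gripper_width: 0.519
```

The cap is down: the tool stopped at 0.0188 (0.018 predicted) with about 6 N up on it. I release.

```bash
python3 -m handwheel '[{"dx":0,"dy":0,"dz":-0.0003,"ax":0,"ay":0,"az":0},{"dx":0,"dy":0,"dz":-0.0003,"ax":0,"ay":0,"az":0}]' 110
python3 -m handwheel '[{"dx":0,"dy":0,"dz":0,"ax":0,"ay":0,"az":0},{"dx":0,"dy":0,"dz":0,"ax":0,"ay":0,"az":0},{"dx":0,"dy":0,"dz":0,"ax":0,"ay":0,"az":0}]' 70
python3 -c "
from h import *
f=cam('wrist'); cv2.imwrite('pics/w9.png',f['image'])
p,R,s=pose();print(p,np.array(s['contact_force']),s['gripper_width'])"
```

```text
time: 32.33
tool_pos: [0.5075, -0.295, 0.0179]
tool_rot: [0.0, 0.999, 0.053, 0.0]
contact_force: [0.5, -0.6, 0.5]
gripper_width: 0.567
time: 32.7
tool_pos: [0.5074, -0.2949, 0.0178]
tool_rot: [-0.0, 0.999, 0.053, 0.0]
contact_force: [0.2, 0.3, 0.8]
gripper_width: 0.724
[ 0.50736024 -0.29487479  0.01782173] [-1.9536262  -0.19112005  0.93076666] 0.7282350641369076
```

View pics/w9.png

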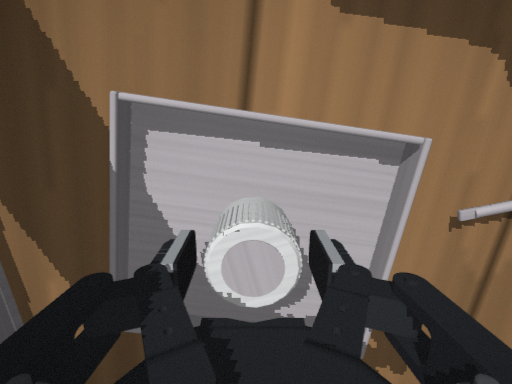

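The picture shows the cap standing at (252,262) with clear gaps to both pads, inside the tray. I go straight up and check.

```bash
python3 -m handwheel '[{"dx":0,"dy":0,"dz":-0.01,"ax":0,"ay":0,"az":0},{"dx":0,"dy":0,"dz":-0.03,"ax":0,"ay":0,"az":0},{"dx":0,"dy":0,"dz":-0.06,"ax":0,"ay":0,"az":0},{"dx":0,"dy":0,"dz":-0.1,"ax":0,"ay":0,"az":0},{"dx":0,"dy":0,"dz":-0.14,"ax":0,"ay":0,"az":0}]'
python3 -m handwheel '[{"dx":0,"dy":0,"dz":-0.03,"ax":0,"ay":0,"az":0},{"dx":0,"dy":0,"dz":-0.05,"ax":0,"ay":0,"az":0},{"dx":0,"dy":0,"dz":-0.05,"ax":0,"ay":0,"az":0},{"dx":0,"dy":0,"dz":-0.05,"ax":0,"ay":0,"az":0},{"dx":0,"dy":0,"dz":-0.05,"ax":0,"ay":0,"az":0}]'
python3 - <<'E'
from h import *
f=cam("wrist"); cv2.imwrite("pics/w10.png",f["image"])
g=cam("scene"); cv2.imwrite("pics/s10.png",g["image"])
p,R,s=pose();print(p,s["contact_force"])
P=[]
for v in range(100,384):
    for u in range(130,400):
        q=deproj(f,u,v)
        if .04<q[2]<.055: P.append(q)
P=np.array(P);print(len(P),np.median(P,0),P[:,:2].min(0),P[:,:2].max(0))
E
```

```text
time: 33.38
tool_pos: [0.5076, -0.2951, 0.161]
tool_rot: [0.001, 0.999, 0.053, 0.001]
contact_force: [0.7, -0.6, 0.2]
gripper_width: 0.726
time: 34.0
tool_pos: [0.5066, -0.2943, 0.2059]
tool_rot: [-0.001, 0.999, 0.053, -0.001]
contact_force: [0.0, 0.1, -0.1]
gripper_width: 0.727
[ 0.50683104 -0.29450138  0.20636099] [-0.01796949 -0.47790832  0.65402342]
1300 [ 0.50879582 -0.29466414  0.04613865] [ 0.48534645 -0.31855273] [ 0.53240997 -0.27242345]
```

View pics/w10.png

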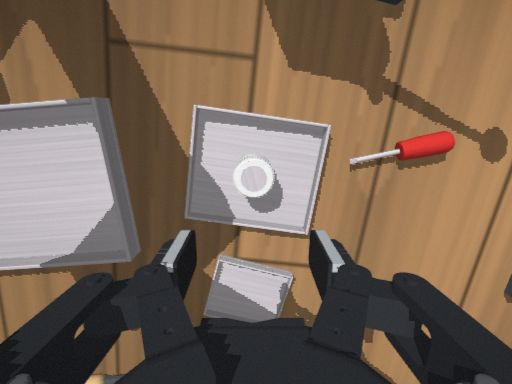

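View pics/s10.png

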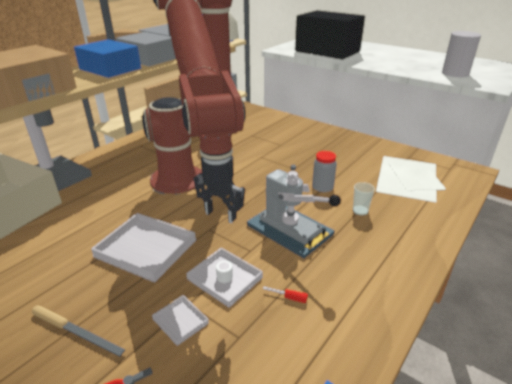

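The wrist view shows the cap upright at about the middle of the middle-sized tray, at (253,177). Its top is at 0.046, so its centre is about 25 mm above the bench. The scene view shows the bystanders in place and the robot clear of everything. I hand in.

```bash
python3 -c "
from plant import manip
print(manip.job_done())"
```

```text
the job is handed in; nothing more can be done
None
```

The cap is off the press and standing upright, released, on the floor of the middle-sized tray. I handed the job in at about 34 s of the 72 s allowed; it reported no verdict.

**Unscrewing:** I centred the jaws on the cap by touch, then unscrewed it anticlockwise in two grips. The tool followed the climb, about 1.9 mm per rad, or roughly 12 mm per turn. After about 1.5 turns I felt it free, lifted it off while holding it, and carried it to the tray.

**Loads on the thread:** wrist forces at my readings stayed within about 5 N vertically and 5 N sideways. I can't read the contact force between cap and tube directly.

**Last checks:**
- **Cap position:** its top measured 0.046 m, so its centre is about 25 mm above the bench. It sits at (0.509, -0.295), within about 5 mm of my two estimates of the tray's centre.
- **Surroundings:** the fingers were clear of the cap, and the canister, glass and screwdriver looked unmoved in the pictures. I did not remeasure them.

**Disagreements:**
- **Height at start:** the cap already stood about 2.5 mm above its tight place.
- **Coming free:** it felt free at about 19 to 20 mm of climb rather than 18 mm, within the camera calibration. There was some sideways drag of 2 to 3 N while I tested it.
- **Depth from the top camera:** its readings of the cap were useless while the gripper was in view, so I used the wrist camera instead.

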